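Line up bow-grip blanks and tape the row

ROBOT

A 6-joint arm with a two-finger parallel gripper is mounted at the origin on the work surface. World frame = base frame: x ahead of the robot, y to its left, z up, the work surface at z = 0. Lengths are in mm, angles in rad, forces in N, time in s.
With the tool pointing down it reaches from about 350 to 875 mm from the base axis. Payload 4.2 kg.
Tool frame: the origin (TCP) lies on the centre line of the jaws, within the pads' length; the fingertips stand tcp_to_tips ahead of it and the grasp point (between the pads) lies 8 mm behind it (tcp_to_tips is the distance from the TCP to the fingertips, in mm); z points along the fingers, x is the direction in which the jaws open and shut, and the axes are right-handed (so a half turn about z gives the same grasp; the last joint's range is limited). The gripper opens to 87 mm and grips with 3 to 60 N. Pads are 19 mm wide; open, the fingers measure 117 mm over their backs; the gripper's body (75 mm by 190 mm) begins 51 mm behind the grasp point.
Start: joints at [0.259, 0.385, 0.008, 0, -1.194, -0.259], TCP at [624.979, 0.025, 233.55] pointing down, gripper open.
Joint ranges: [-3.14, 3.14], [-1.21, 2.06], [-1.07, 1.41], [-3.16, 2.05], [-2.99, -0.16], [-3.1, 3.1]. Speed limits (rad/s): [2.79, 2.79, 3.14, 3.14, 3.14, 3.14].

INTERFACE

Orientations are given as a unit quaternion [x, y, z, w].
In Python, from rig import observe, camera, sign_off, tcp_to_tips gives the robot as it stands. The module is installed in compiled form; this text tells all that it offers.
- The arm moves only by the tool jog_arm, never from a script. Its argument "moves" is a list of rows, each a list of 5 numbers: the shift along the tool's x, y, z as a fraction of full scale, then the turn about the tool's z as a fraction of full scale, then the opening, from -1 (shut) to 1 (fully open), so that 0 is half open. A call has 1 to 8 rows; each row is the pose to reach, as a shift and turn from the pose commanded when the call began, along the tool's axes at that moment; what a row does not reach only later rows make up. Full scale, the value 1, is 0.25 m for a shift and 120 degrees for a turn. A row lasts 1/8 s, in which the tool goes at most 62.5 mm and 10.7 degrees, less where a joint would pass 70% of its speed; a pose out of reach is approached as far as the arm can. A call with a number of a shift or a turn outside -1 to 1 is refused whole. A call with a gripper value outside its range is refused whole. The fingers move at their own pace and stop on an object; "grip_force" is the grip in N (left out, the last holds). Time passes only in rows, so rows that repeat a pose let the fingers close. It gives the time, the measured TCP pose, the force and the opening at its end, in the units of the state.
- observe(): the state, without advancing time (a new reading comes with each control period).
- camera(name): name is "scene" or "side" or "wrist"; returns a dict with "img" (480x640x3 uint8, blue, green, red), "z_map" (480x640 float32, mm along the optical axis (not along the pixel's ray), 0 where there is no reading), "intrinsics" (3x3 intrinsics, pixels), "k1" (the pictures are not rectified: a ray, as slopes to the right and down, at radius r is drawn at 1 + k1 r^2 times it, then the intrinsics apply), "R" (3x3) and "t" (3): a world point X has camera coordinates R X + t; the wrist camera has in their place "mount" (4x4, takes a point from camera to tool coordinates, whose origin is the TCP and whose axes are the tool frame's). Camera axes: x right, y down, z forward; pixel columns grow to the right and rows downward; lengths in mm; the calibration is good to about 2 mm. A picture is of the moment at which its call begins: read the wrist's pose just before it.
- sign_off(): hands the job in, once; it reports no verdict.
The state is a dict: "time": time; "q": joint angles; "dq": joint speeds; "effort": joint torques, N m; "position": TCP position; "tcp_rot": TCP orientation; "force": force on the tool from outside, world axes, zero at the start; "wrist_torque": the same for the moment, N m; "finger_gap": finger opening in mm.
Only numpy, scipy, OpenCV 4.12 (cv2) and the standard library are available. Lean on these libraries where they do the work, as an engineer would, in place of code of your own. Each camera call takes 0.05 s, during which the arm holds its last target.

TASK

Lift the lid off the marking-out tray by its knob and lay it flat on the cork pad, then line up all the grip blanks in the tray in one closed row: lengthwise ends snug against the fence beside the tape, sides touching one another, the first against the stop at the tape-case end. When the row is true, pull the tape out by its tab until the red line is level with the open end of the row, hold it there for a second, and let it run fully back in; leave the pot, glue bottle and wax jar alone.

Things in the scene. Friction and masses are not known exactly. Their poses are not given: they have to be found in the camera images.
- jig: fixed light-wood board, 170 (x) x 330 (y) x 12 mm; origin at the centre of its underside, z up, x roughly away from the robot, y to its left. The tray on it: floor at z = 12 mm, dark walls 8 mm thick with tops at z = 18 mm; inside from x = -75 to +1 and y = -98 to +98 mm. Wall at x = +1: the fence; wall at y = +98: the stop
- row_corner (a point): inner corner of the tray where fence and stop meet, at floor height (x = 1, y = 98, z = 12 mm on the board; axes as the board's): the row starts here and runs towards -y, each blank's length along x, towards -x of this point
- tape_case (a point): top centre of the fixed yellow tape case beyond the fence, at x = 43, y = 135.5, z = 57 mm on the board; the case is 42 (x) x 43 (y) x 45 mm. The blade leaves it towards the board's -y along x = 43 mm
- tape (a joint): how far the sprung tape blade is pulled out of its resting place, m: 0 at rest, up to 0.13; it slides towards the board's -y. A spring draws it back, 3 N at rest rising to 5 N, and it runs in by itself when let go
- tape_mark (a point): red index line on top of the black tab at the end of the tape blade; axes as the board's. The tab is 10 mm thick along y, 20 mm wide along x, and stands from z = 13 to 50 mm above the bench (this point is its top centre); at rest it is at x = 43, y = 60 mm on the board. The yellow blade behind it lies flat, below z = 16 mm
- lid: loose plywood lid over the tray, 94 (x) x 214 (y) x 6 mm, 180 g; origin at the centre of the panel's underside, z up. Two cleats stick 4 mm down from the underside, so on a flat surface the origin lies 4 mm above it. At the start it lies on the tray walls
- lid_knob (a point): centre of the lid's round wooden knob, 26 mm diameter, from 16 to 38 mm above the lid's origin; this point is 27 mm above the lid's origin
- cork_pad: cork pad fixed on the bench, 250 (x) x 170 (y) x 4 mm; origin at the centre of its underside
- leather: tan leather mat fixed on the bench, 230 (x) x 190 (y) x 4 mm, some of the blanks start on it; origin at the centre of its underside
- blank1: laminated red-brown and honey hardwood grip blank, a square bar 50 x 26 x 26 mm, 26 g, any of its long sides may be up; origin at its centre, x along its 50 mm length
- blank2: laminated red-brown and honey hardwood grip blank, a square bar 50 x 26 x 26 mm, 26 g, any of its long sides may be up; origin at its centre, x along its 50 mm length
- blank3: laminated red-brown and honey hardwood grip blank, a square bar 50 x 26 x 26 mm, 26 g, any of its long sides may be up; origin at its centre, x along its 50 mm length
- blank4: laminated red-brown and honey hardwood grip blank, a square bar 50 x 26 x 26 mm, 26 g, any of its long sides may be up; origin at its centre, x along its 50 mm length
- blank5: laminated red-brown and honey hardwood grip blank, a square bar 50 x 26 x 26 mm, 26 g, any of its long sides may be up; origin at its centre, x along its 50 mm length
- blank6: laminated red-brown and honey hardwood grip blank, a square bar 50 x 26 x 26 mm, 26 g, any of its long sides may be up; origin at its centre, x along its 50 mm length
- pot: terracotta pot, 100 mm across, 90 mm high, a bystander; origin at the centre of its underside
- glue: white glue bottle, 60 mm across, 150 mm high, a bystander; origin at the centre of its underside
- wax: small amber jar of wax with a black cap, 56 mm across, 55 mm high, a bystander; origin at the centre of its underside
Mind the look-alikes: they are no part of the job. Leave any orange look-alike of the blank4 alone. What is shaped like the blank3 but yellow is not meant.

How it is judged (in metres and radians):
On the way, in this order (a step that is already met when the one before it is completed fails the run):
1. the lid lies flat on the cork pad, let go (horizontal distance between lid and cork_pad below 0.05 m and height (world z) of lid below 0.016 m and angle between lid's own z axis and vertical below 0.06 rad and linear speed of lid below 0.02 m/s and contact force between the fingers and lid below 0.1 N), for 0.2 s.
2. all blanks stand in a closed row against fence and stop (angle between the x axis of each of blank1, blank2, blank3, blank4, blank5, blank6 and the x axis of jig, either way round below 0.08 rad and x of blank1 in the frame of jig between -0.0275 and -0.0205 m and x of blank2 in the frame of jig between -0.0275 and -0.0205 m and x of blank3 in the frame of jig between -0.0275 and -0.0205 m and x of blank4 in the frame of jig between -0.0275 and -0.0205 m and x of blank5 in the frame of jig between -0.0275 and -0.0205 m and x of blank6 in the frame of jig between -0.0275 and -0.0205 m and z of blank1 in the frame of jig between 0.02 and 0.03 m and z of blank2 in the frame of jig between 0.02 and 0.03 m and z of blank3 in the frame of jig between 0.02 and 0.03 m and z of blank4 in the frame of jig between 0.02 and 0.03 m and z of blank5 in the frame of jig between 0.02 and 0.03 m and z of blank6 in the frame of jig between 0.02 and 0.03 m and y of blank1 in the frame of jig between -0.0505 and 0.0905 m and y of blank2 in the frame of jig between -0.0505 and 0.0905 m and y of blank3 in the frame of jig between -0.0505 and 0.0905 m and y of blank4 in the frame of jig between -0.0505 and 0.0905 m and y of blank5 in the frame of jig between -0.0505 and 0.0905 m and y of blank6 in the frame of jig between -0.0505 and 0.0905 m and (y of blank1 in the frame of jig between 0.0795 and 0.0905 m or y of blank2 in the frame of jig between 0.0795 and 0.0905 m or y of blank3 in the frame of jig between 0.0795 and 0.0905 m or y of blank4 in the frame of jig between 0.0795 and 0.0905 m or y of blank5 in the frame of jig between 0.0795 and 0.0905 m or y of blank6 in the frame of jig between 0.0795 and 0.0905 m) and (y of blank1 in the frame of jig between 0.0535 and 0.0645 m or y of blank2 in the frame of jig between 0.0535 and 0.0645 m or y of blank3 in the frame of jig between 0.0535 and 0.0645 m or y of blank4 in the frame of jig between 0.0535 and 0.0645 m or y of blank5 in the frame of jig between 0.0535 and 0.0645 m or y of blank6 in the frame of jig between 0.0535 and 0.0645 m) and (y of blank1 in the frame of jig between 0.0275 and 0.0385 m or y of blank2 in the frame of jig between 0.0275 and 0.0385 m or y of blank3 in the frame of jig between 0.0275 and 0.0385 m or y of blank4 in the frame of jig between 0.0275 and 0.0385 m or y of blank5 in the frame of jig between 0.0275 and 0.0385 m or y of blank6 in the frame of jig between 0.0275 and 0.0385 m) and (y of blank1 in the frame of jig between 0.0015 and 0.0125 m or y of blank2 in the frame of jig between 0.0015 and 0.0125 m or y of blank3 in the frame of jig between 0.0015 and 0.0125 m or y of blank4 in the frame of jig between 0.0015 and 0.0125 m or y of blank5 in the frame of jig between 0.0015 and 0.0125 m or y of blank6 in the frame of jig between 0.0015 and 0.0125 m) and (y of blank1 in the frame of jig between -0.0245 and -0.0135 m or y of blank2 in the frame of jig between -0.0245 and -0.0135 m or y of blank3 in the frame of jig between -0.0245 and -0.0135 m or y of blank4 in the frame of jig between -0.0245 and -0.0135 m or y of blank5 in the frame of jig between -0.0245 and -0.0135 m or y of blank6 in the frame of jig between -0.0245 and -0.0135 m or y of each of blank1, blank2, blank3, blank4, blank5, blank6 in the frame of jig above -0.008 m) and (y of blank1 in the frame of jig between -0.0505 and -0.0395 m or y of blank2 in the frame of jig between -0.0505 and -0.0395 m or y of blank3 in the frame of jig between -0.0505 and -0.0395 m or y of blank4 in the frame of jig between -0.0505 and -0.0395 m or y of blank5 in the frame of jig between -0.0505 and -0.0395 m or y of blank6 in the frame of jig between -0.0505 and -0.0395 m or y of each of blank1, blank2, blank3, blank4, blank5, blank6 in the frame of jig above -0.034 m) and linear speed of each of blank1, blank2, blank3, blank4, blank5, blank6 below 0.02 m/s), for 0.2 s.
3. with the row in order, the tape's red line is held level with the row's open end (within 5.5 mm) for half a second (angle between the x axis of each of blank1, blank2, blank3, blank4, blank5, blank6 and the x axis of jig, either way round below 0.08 rad and x of blank1 in the frame of jig between -0.0275 and -0.0205 m and x of blank2 in the frame of jig between -0.0275 and -0.0205 m and x of blank3 in the frame of jig between -0.0275 and -0.0205 m and x of blank4 in the frame of jig between -0.0275 and -0.0205 m and x of blank5 in the frame of jig between -0.0275 and -0.0205 m and x of blank6 in the frame of jig between -0.0275 and -0.0205 m and z of blank1 in the frame of jig between 0.02 and 0.03 m and z of blank2 in the frame of jig between 0.02 and 0.03 m and z of blank3 in the frame of jig between 0.02 and 0.03 m and z of blank4 in the frame of jig between 0.02 and 0.03 m and z of blank5 in the frame of jig between 0.02 and 0.03 m and z of blank6 in the frame of jig between 0.02 and 0.03 m and y of blank1 in the frame of jig between -0.0505 and 0.0905 m and y of blank2 in the frame of jig between -0.0505 and 0.0905 m and y of blank3 in the frame of jig between -0.0505 and 0.0905 m and y of blank4 in the frame of jig between -0.0505 and 0.0905 m and y of blank5 in the frame of jig between -0.0505 and 0.0905 m and y of blank6 in the frame of jig between -0.0505 and 0.0905 m and (y of blank1 in the frame of jig between 0.0795 and 0.0905 m or y of blank2 in the frame of jig between 0.0795 and 0.0905 m or y of blank3 in the frame of jig between 0.0795 and 0.0905 m or y of blank4 in the frame of jig between 0.0795 and 0.0905 m or y of blank5 in the frame of jig between 0.0795 and 0.0905 m or y of blank6 in the frame of jig between 0.0795 and 0.0905 m) and (y of blank1 in the frame of jig between 0.0535 and 0.0645 m or y of blank2 in the frame of jig between 0.0535 and 0.0645 m or y of blank3 in the frame of jig between 0.0535 and 0.0645 m or y of blank4 in the frame of jig between 0.0535 and 0.0645 m or y of blank5 in the frame of jig between 0.0535 and 0.0645 m or y of blank6 in the frame of jig between 0.0535 and 0.0645 m) and (y of blank1 in the frame of jig between 0.0275 and 0.0385 m or y of blank2 in the frame of jig between 0.0275 and 0.0385 m or y of blank3 in the frame of jig between 0.0275 and 0.0385 m or y of blank4 in the frame of jig between 0.0275 and 0.0385 m or y of blank5 in the frame of jig between 0.0275 and 0.0385 m or y of blank6 in the frame of jig between 0.0275 and 0.0385 m) and (y of blank1 in the frame of jig between 0.0015 and 0.0125 m or y of blank2 in the frame of jig between 0.0015 and 0.0125 m or y of blank3 in the frame of jig between 0.0015 and 0.0125 m or y of blank4 in the frame of jig between 0.0015 and 0.0125 m or y of blank5 in the frame of jig between 0.0015 and 0.0125 m or y of blank6 in the frame of jig between 0.0015 and 0.0125 m) and (y of blank1 in the frame of jig between -0.0245 and -0.0135 m or y of blank2 in the frame of jig between -0.0245 and -0.0135 m or y of blank3 in the frame of jig between -0.0245 and -0.0135 m or y of blank4 in the frame of jig between -0.0245 and -0.0135 m or y of blank5 in the frame of jig between -0.0245 and -0.0135 m or y of blank6 in the frame of jig between -0.0245 and -0.0135 m or y of each of blank1, blank2, blank3, blank4, blank5, blank6 in the frame of jig above -0.008 m) and (y of blank1 in the frame of jig between -0.0505 and -0.0395 m or y of blank2 in the frame of jig between -0.0505 and -0.0395 m or y of blank3 in the frame of jig between -0.0505 and -0.0395 m or y of blank4 in the frame of jig between -0.0505 and -0.0395 m or y of blank5 in the frame of jig between -0.0505 and -0.0395 m or y of blank6 in the frame of jig between -0.0505 and -0.0395 m or y of each of blank1, blank2, blank3, blank4, blank5, blank6 in the frame of jig above -0.034 m) and y of each of blank1, blank2, blank3, blank4, blank5, blank6 in the frame of tape_mark above 0.0075 m and (y of blank1 in the frame of tape_mark between 0.0075 and 0.0185 m or y of blank2 in the frame of tape_mark between 0.0075 and 0.0185 m or y of blank3 in the frame of tape_mark between 0.0075 and 0.0185 m or y of blank4 in the frame of tape_mark between 0.0075 and 0.0185 m or y of blank5 in the frame of tape_mark between 0.0075 and 0.0185 m or y of blank6 in the frame of tape_mark between 0.0075 and 0.0185 m)), for 0.5 s.
At the end, for the whole second after the job is handed in: All blanks on the tray floor, square to the fence (0.08 rad), ends within 3.5 mm of snug against it, in a closed row from the stop, each within 5.5 mm of its place (26 mm apiece, none left out); lid flat on the cork pad, centres within 50 mm; tape back in within 8 mm (all of step 2 and horizontal distance between lid and cork_pad below 0.05 m and height (world z) of lid below 0.016 m and angle between lid's own z axis and vertical below 0.06 rad and linear speed of lid below 0.02 m/s and value of joint tape below 0.008 m); the robot touches nothing.
It fails at once if the pot is shifted by more than 30 mm (distance of pot from where it was at the start of the episode above 0.03 m).
It fails at once if the glue bottle is shifted by more than 30 mm (distance of glue from where it was at the start of the episode above 0.03 m).
It fails at once if the wax jar is shifted by more than 30 mm (distance of wax from where it was at the start of the episode above 0.03 m).
Of blank1, blank2, blank3, blank4, blank5, blank6 only 4 to 6 are there at a start; the rules pass over those that are not, and their reading is None.
At some moment in a run one of blank1, blank2, blank3, blank4, blank5, blank6 may be knocked a few centimetres aside while the robot is not near it.
Once in a run the grip may slacken for a moment while it holds something.
It also fails if it takes over 210 s, if anything falls off the work surface, if the arm or the gripper's body presses on something with over 40 N, if the wrist force passes 120 N, or if a joint passes its speed limit or range.

## Working session

There is one attempt and no reset: what is moved stays moved. The work goes in short steps, Python scripts to look and compute and a tool call to move; the robot and the scene stay as the last step left them, time stands still between calls to the robot, and variables do not carry over. Pictures are saved under pics/ and viewed, and the job is handed in when it is done.

Besides the shell and the picture viewer there is one more tool, called after "Call:" by a JSON object that holds its "op" and its "data", one argument or row to a line. jog_arm: Moves the arm, as the interface text tells. Its arguments: {"type":"object","properties":{"moves":{"type":"array"},"grip_force":{"type":"number"}},"required":["moves"]}

```bash
mkdir -p pics; ls
python3 - <<'E'
from rig import observe,camera,tcp_to_tips
import cv2,numpy as np
print(tcp_to_tips, observe())
for n in ["scene","side","wrist"]:
    c=camera(n); cv2.imwrite(f"pics/{n}0.png",c["img"])
    print(n,c["intrinsics"],c["k1"],c.get("R"),c.get("t"),c.get("mount"))
E
```

```text
pics
11.0 {'time': 0.0, 'q': array([ 2.58606658e-01,  3.85531549e-01,  6.61082810e-03, -5.02578297e-04,
       -1.19398093e+00, -2.58622677e-01]), 'dq': array([ 0.00014686, -0.00116027,  0.00032451,  0.00049212,  0.00021841,
        0.00082522]), 'effort': array([ 5.69075401e-04, -3.90661991e+01,  1.87403029e+01,  4.22001421e+00,
        1.09914420e-02, -1.81494070e-04]), 'position': array([6.24416862e+02, 2.33631879e-02, 2.32468265e+02]), 'tcp_rot': array([ 1.00719750e-04,  9.99999414e-01, -4.34144224e-05, -1.07738546e-03]), 'force': array([ 0.78000187,  0.30829545, -0.72431928]), 'wrist_torque': array([-0.02749298, -0.01705906,  0.00864978]), 'finger_gap': 86.91566388403844}
scene [[475.54896172   0.         312.20326496]
 [  0.         475.54896172 238.94517766]
 [  0.           0.           1.        ]] -0.0559120172513612 [[ 0.89194363  0.45185653 -0.01619376]
 [ 0.33065537 -0.67628896 -0.65825547]
 [-0.30838869  0.58177222 -0.75262042]] [-507.7325137  -175.99054993 1250.17292827] None
side [[451.75581735   0.         320.81037708]
 [  0.         451.75581735 245.13128484]
 [  0.           0.           1.        ]] -0.06947853145351397 [[-0.99785394 -0.06513329  0.00672072]
 [-0.04488172  0.60561748 -0.79448921]
 [ 0.04767751 -0.79308583 -0.60724108]] [564.02517089 110.78988016 898.90419189] None
wrist [[387.37695461   0.         318.84272054]
 [  0.         387.37695461 236.95025376]
 [  0.           0.           1.        ]] -0.04150622643701073 None None [[ 9.99999857e-01 -5.34644745e-04 -2.38357284e-05  6.87816536e-01]
 [ 5.22902746e-04  9.66613987e-01  2.56236467e-01 -6.90057881e+01]
 [-1.13955532e-04 -2.56236443e-01  9.66614128e-01 -1.50473213e+02]
 [ 0.00000000e+00  0.00000000e+00  0.00000000e+00  1.00000000e+00]]
```

View pics/scene0.png

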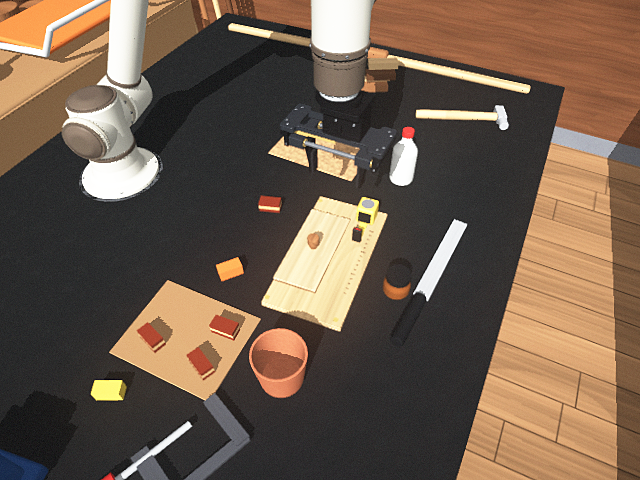

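View pics/side0.png

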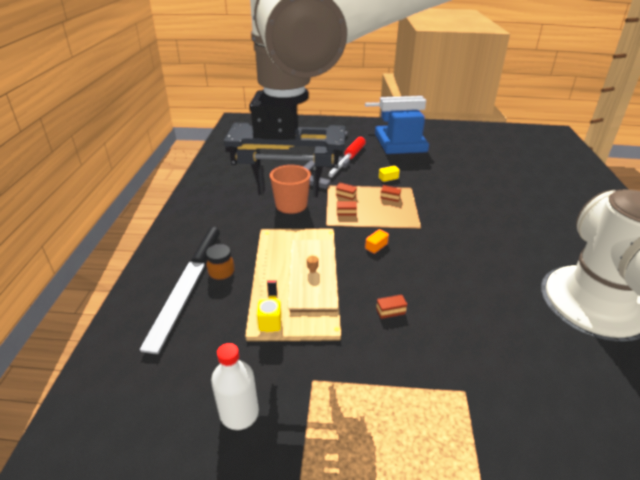

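View pics/wrist0.png

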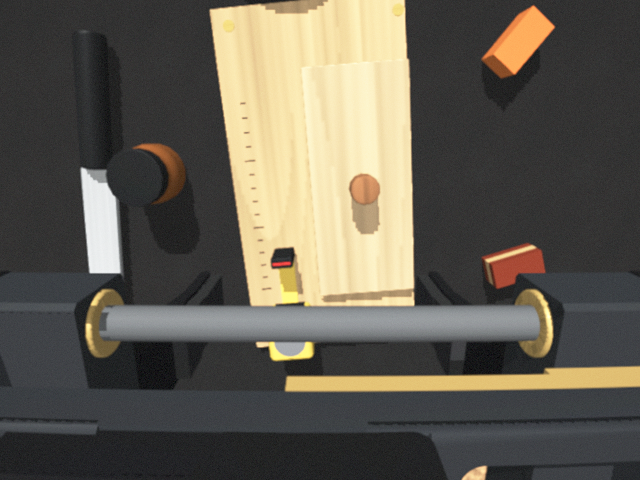

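The scene shows the jig with its lid and knob at about (315,240). Four red-brown blanks are visible: (270,204), (150,336), (224,327) and (202,362). The orange and yellow decoys, pot, jar and glue are clear of them. The arm may be hiding something around (380,75). Next I'll measure.

```bash
cat > h.py <<'E'
from rig import observe,camera,tcp_to_tips
import cv2,numpy as np
from scipy.spatial.transform import Rotation as Ro
def grab(n,save=None):
    o=observe(); c=camera(n)
    if n=="wrist":
        T=np.eye(4); T[:3,:3]=Ro.from_quat(o["tcp_rot"]).as_matrix(); T[:3,3]=o["position"]
        M=T@c["mount"]; c["Rw"]=M[:3,:3]; c["C"]=M[:3,3]
    else:
        c["Rw"]=c["R"].T; c["C"]=-c["R"].T@c["t"]
    if save: cv2.imwrite("pics/"+save,c["img"])
    return c
def rays(c,uv):
    uv=np.asarray(uv,float).reshape(-1,1,2)
    p=cv2.undistortPoints(uv,c["intrinsics"],np.array([c["k1"],0,0,0.]))[:,0]
    return np.c_[p,np.ones(len(p))]
def onplane(c,uv,z):
    d=rays(c,uv)@c["Rw"].T
    s=(z-c["C"][2])/d[:,2]
    return c["C"]+s[:,None]*d
def bydepth(c,uv):
    uv=np.asarray(uv).reshape(-1,2); d=rays(c,uv)
    z=np.array([c["z_map"][int(v),int(u)] for u,v in uv])
    return c["C"]+(d*z[:,None])@c["Rw"].T
def cloud(c,mask):
    v,u=np.nonzero(mask&(c["z_map"]>0)); return bydepth(c,np.c_[u,v])
def proj(c,X):
    p=(np.atleast_2d(X)-c["C"])@c["Rw"]
    s=p[:,:2]/p[:,2:]; r2=(s**2).sum(1,keepdims=True); s=s*(1+c["k1"]*r2)
    K=c["intrinsics"]; return s*[K[0,0],K[1,1]]+[K[0,2],K[1,2]]
def st():
    o=observe(); R=Ro.from_quat(o["tcp_rot"]).as_matrix()
    print("t",round(o["time"],2),"pos",o["position"].round(1),"xax",np.degrees(np.arctan2(R[1,0],R[0,0])).round(2),"zax",R[:,2].round(3),"F",o["force"].round(1),"gap",o["finger_gap"].round(1))
    return o,R
def redmask(img):
    h=cv2.cvtColor(img,cv2.COLOR_BGR2HSV)
    H,S,V=[h[...,i] for i in range(3)]
    return ((H<8)|(H>174))&(S>150)&(V>50)
def blobs(m,amin):
    n,l,s,ce=cv2.connectedComponentsWithStats(m.astype(np.uint8))
    return [(ce[i],s[i],l==i) for i in range(1,n) if s[i,4]>=amin]
E
python3 - <<'E'
from h import *
for n in ["scene","side","wrist"]:
    c=grab(n)
    for ce,s,m in blobs(redmask(c["img"]),40):
        P=cloud(c,m)
        if len(P)==0: continue
        print(n,ce.round(),s[4],np.median(P,0).round(),P[:,2].max().round(),np.ptp(P,axis=0).round())
E
```

```text
scene [408. 132.] 127 [672. 292. 149.] 154.0 [ 73. 235. 153.]
scene [269. 201.] 207 [426.  56.  27.] 31.0 [62. 38. 31.]
scene [269. 211.] 43 [429.  47.   3.] 7.0 [50. 15.  7.]
scene [224. 325.] 357 [ 521. -277.   30.] 35.0 [52. 31. 13.]
scene [150. 335.] 335 [ 406. -359.   30.] 34.0 [53. 36. 33.]
scene [226. 335.] 47 [ 531. -288.    8.] 15.0 [48. 29. 11.]
scene [200. 361.] 370 [ 523. -360.   30.] 35.0 [69. 50. 33.]
scene [109. 477.] 62 [ 510. -590.   29.] 33.0 [26. 16. 33.]
side [355. 146.] 249 [ 499. -631.   23.] 31.0 [ 68. 181.  36.]
side [346. 187.] 107 [ 522. -358.   28.] 31.0 [45. 98. 35.]
side [390. 189.] 107 [ 404. -357.   28.] 30.0 [42. 95. 34.]
side [346. 205.] 84 [ 519. -272.   28.] 31.0 [42. 27.  5.]
side [392. 302.] 295 [426.  60.  25.] 28.0 [55. 60. 30.]
side [228. 353.] 414 [673. 301. 148.] 151.0 [ 80. 155. 154.]
wrist [505. 251.] 115 [431.  47.   3.] 8.0 [48. 24.  8.]
wrist [517. 267.] 1231 [430.  56.  25.] 296.0 [189. 125. 298.]
wrist [281. 263.] 69 [658.  44.  49.] 52.0 [16.  5.  4.]
```

Run:
```python
from h import *
st()
c=grab("wrist")
h=cv2.cvtColor(c["img"],cv2.COLOR_BGR2HSV)
print(h[188,364],h[150,350],h[100,270],h[30,520])
roi=np.zeros((480,640),bool); roi[165:215,340:390]=1
P=cloud(c,roi); 
hi=roi&False
v,u=np.nonzero(roi&(c["z_map"]>0)); Q=bydepth(c,np.c_[u,v])
k=Q[:,2]>46
print("knob wrist",Q[k].mean(0),Q[k].min(0),Q[k].max(0))
# circle from colour
m=(h[...,0]<16)&(h[...,1]>95)&roi
print("blob", np.median(np.argwhere(m),0), m.sum())
# tape tab
for n in ["scene","side"]:
    c2=grab(n); h2=cv2.cvtColor(c2["img"],cv2.COLOR_BGR2HSV)
    uv=proj(c2,Q[k].mean(0))[0]; print(n,uv)
    r=np.zeros((480,640),bool); u0,v0=uv.astype(int); r[v0-20:v0+20,u0-20:u0+20]=1
    P=cloud(c2,r); 
    k2=P[:,2]>46; print(P[k2].mean(0),P[k2].min(0),P[k2].max(0))
# board left edge & lid edges in wrist
g=cv2.cvtColor(c["img"],cv2.COLOR_BGR2GRAY)
L=[];Rr=[]
for v in range(30,260,10):
    row=g[v].astype(int)
    bright=row>110
    us=np.nonzero(bright[195:440])[0]+195
    L.append((us[0],v)); Rr.append((us[-1],v))
for nm,E,z in (("L",L,12),("R",Rr,12),("R24",Rr,24)):
    p=onplane(c,E,z)[:,:2]
    vx,vy,x0,y0=cv2.fitLine(p.astype(np.float32),cv2.DIST_HUBER,0,.01,.01).ravel()
    if vy<0: vx,vy=-vx,-vy
    print(nm,"yaw",np.degrees(np.arctan2(-vx,vy)),"x at y=-60",x0+vx/vy*(-60-y0), "resid",np.abs((p[:,0]-x0)*vy-(p[:,1]-y0)*vx).max())
```

```text
Traceback (most recent call last):
  File "h.py", line 33, in st
    print("t",round(o["time"],2),"pos",o["position"].round(1),"xax",np.degrees(np.arctan2(R[1,0],R[0,0])).round(2),"zax",R[:,2].round(3),"F",o["force"].round(1),"gap",o["finger_gap"].round(1))
                                                                                                                                                                       ^^^^^^^^^^^^^^^^^^^^^
AttributeError: 'float' object has no attribute 'round'
```

Run:
```python
from h import *
# cork pad from side/scene: yellowish textured; list depth cloud of pad
for n in ["scene","side"]:
    c=grab(n); h=cv2.cvtColor(c["img"],cv2.COLOR_BGR2HSV)
    v,u=np.nonzero(c["z_map"]>0); P=bydepth(c,np.c_[u,v])
    col=h[v,u]
    k=(P[:,2]>0)&(P[:,2]<10)&(P[:,1]>220)&(col[:,1]>80)&(col[:,0]>8)&(col[:,0]<30)&(col[:,2]>90)&(P[:,0]<800)
    Q=P[k][:,:2]; print(n,len(Q),Q.min(0),Q.max(0)); 
    r=cv2.minAreaRect(Q.astype(np.float32)); print(r)
    for nm,f in (("all",)),:
        pass
    # glue, pot, wax
    for nm,sel in (("high",P[:,2]>40),):
        pass
```

```text
scene 2538 [-1324.46793345   220.0053972 ] [799.51094754 983.74573678]
((-263.956298828125, 595.4899291992188), (763.6521606445312, 2123.975341796875), 88.5892333984375)Traceback (most recent call last):
  File "<stdin>", line 10, in <module>
ValueError: not enough values to unpack (expected 2, got 1)
```

```bash
sed -i 's/o\["finger_gap"\].round(1)/round(o["finger_gap"],1)/' h.py
python3 - <<'E'
from h import *
st()
c=grab("wrist")
roi=np.zeros((480,640),bool); roi[165:215,340:390]=1
def top(c,r):
    v,u=np.nonzero(r&(c["z_map"]>0)); Q=bydepth(c,np.c_[u,v]); k=(Q[:,2]>46)&(Q[:,2]<62)
    print(Q[k].mean(0).round(1),Q[k].min(0).round(),Q[k].max(0).round(),k.sum()); return Q[k].mean(0)
K=top(c,roi)
for n in ["scene","side"]:
    c2=grab(n); u0,v0=proj(c2,K)[0].astype(int); print(n,u0,v0)
    r=np.zeros((480,640),bool); r[v0-20:v0+20,u0-20:u0+20]=1; top(c2,r)
g=cv2.cvtColor(c["img"],cv2.COLOR_BGR2GRAY)
L=[];Rr=[]
for v in range(30,260,10):
    us=np.nonzero(g[v,195:440]>110)[0]+195
    L.append((us[0],v)); Rr.append((us[-1],v))
for nm,E,z in (("L",L,12),("R",Rr,12),("R24",Rr,24)):
    p=onplane(c,E,z)[:,:2]
    vx,vy,x0,y0=cv2.fitLine(p.astype(np.float32),cv2.DIST_HUBER,0,.01,.01).ravel()
    if vy<0: vx,vy=-vx,-vy
    print(nm,"yaw",np.degrees(np.arctan2(-vx,vy)),"x at y=-60",x0+vx/vy*(-60-y0), "resid",np.abs((p[:,0]-x0)*vy-(p[:,1]-y0)*vx).max())
c=grab("side"); h=cv2.cvtColor(c["img"],cv2.COLOR_BGR2HSV)
print("pad",onplane(c,[(312,382),(467,391)],4), onplane(c,[(302,470),(478,470)],4))
c=grab("scene")
print("pad scene",onplane(c,[(268,155),(296,130),(349,179)],4))
for nm,uv,z in(("glue",(402,180),0),("pot base",(281,388),0),("wax",(397,295),0)): print(nm,onplane(c,[uv],z))
E
```

```text
t 0.35 pos [624.9   0.  233.3] xax 180.0 zax [-0.001 -0.    -1.   ] F [-0.4  0.3 -0.5] gap 86.9
[584.9 -24.   54.8] [572. -36.  46.] [597. -11.  58.] 687
scene 313 237
[585.6 -25.7  55.1] [572. -36.  46.] [597. -11.  60.] 120
side 312 258
[584.7 -19.2  52.7] [573. -35.  46.] [597.  -9.  57.] 111
L yaw 4.9826884 x at y=-60 708.72296 resid 0.5627328933709439
R yaw 4.7908697 x at y=-60 537.46985 resid 1.7272600510455822
R24 yaw 4.79089 x at y=-60 540.24677 resid 1.6714964498714986
pad [[564.41010728 235.17707705   4.        ]
 [311.63444922 236.95757452   4.        ]] [[566.59941126 382.99752153   4.        ]
 [319.30120277 368.9628803    4.        ]]
pad scene [[320.28432532 227.51953037   4.        ]
 [335.34493806 359.52070709   4.        ]
 [556.0753478  233.89376944   4.        ]]
glue [[677.7009071  293.92554687   0.        ]]
pot base [[ 672.59644645 -328.41295093    0.        ]]
wax [[788.91363703 -45.79956006   0.        ]]
```

Call:
{"op": "jog_arm", "data": {
  "moves": [
    [0.16, -0.094, 0.1, 0, 1],
    [0.16, -0.094, 0.3, 0, 1],
    [0.16, -0.094, 0.5, 0, 1],
    [0.16, -0.094, 0.65, 0, 1],
    [0.16, -0.094, 0.65, 0, 1]
  ],
  "grip_force": 25
}}

```text
time: 1.23
position: [582.8, -23.9, 68.3]
tcp_rot: [0.0, 1.0, -0.001, -0.003]
force: [0.1, 1.0, 0.2]
finger_gap: 87.3
```

Run:
```python
from h import *
o,R=st()
c=grab("wrist","w1.png")
K=o["position"]; print(proj(c,[[585,-23.5,56]]))
grab("scene","s1.png"); grab("side","d1.png")
```

```text
t 1.23 pos [582.8 -23.9  68.3] xax 179.98 zax [-0.007 -0.001 -1.   ] F [0.1 1.  0.2] gap 87.3
[[312.3432158  293.15670475]]
```

View pics/w1.png

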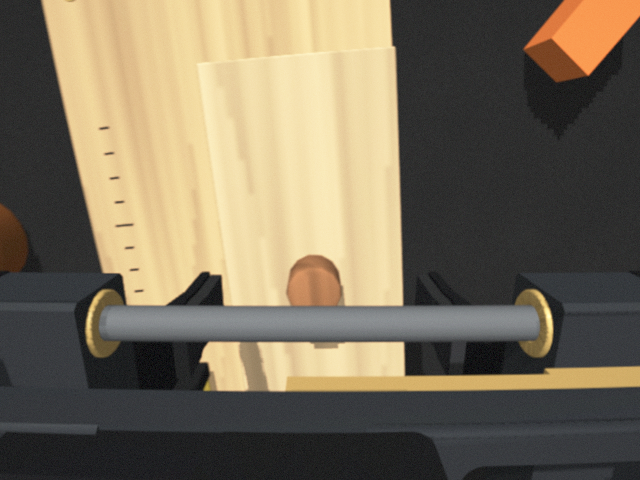

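View pics/s1.png

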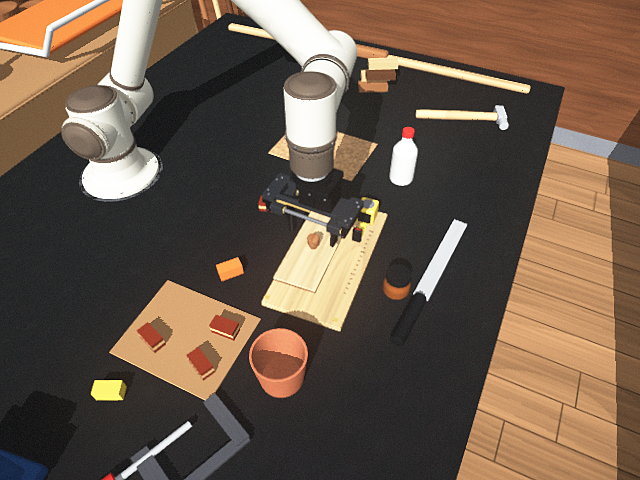

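View pics/d1.png

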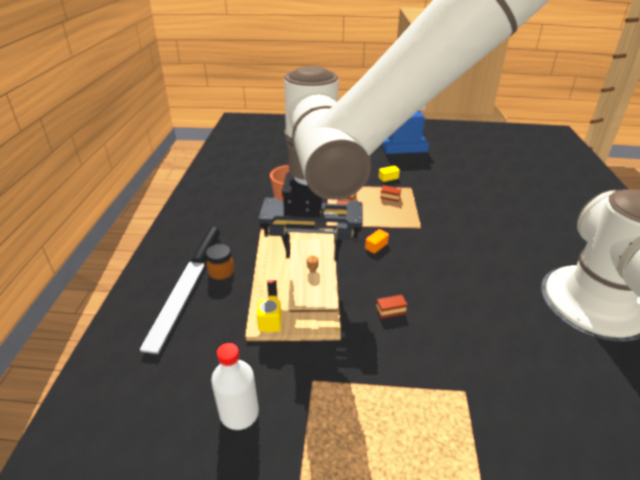

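Call:
{"op": "jog_arm", "data": {
  "moves": [
    [0, 0, 0.06, 0, 1],
    [0, 0, 0.128, 0, 1],
    [0, 0, 0.128, 0, 1],
    [0, 0, 0.128, 0, -0.4],
    [0, 0, 0.128, 0, -0.5],
    [0, 0, 0.128, 0, -0.6],
    [0, 0, 0.128, 0, -0.7],
    [0, 0, 0.128, 0, -1]
  ]
}}

```text
time: 2.38
position: [585.0, -23.5, 39.2]
tcp_rot: [0.0, 1.0, 0.0, 0.0]
force: [0.2, -0.4, 0.2]
finger_gap: 45.3
```

Call:
{"op": "jog_arm", "data": {
  "moves": [
    [0, 0, 0, 0, -1],
    [0, 0, 0, 0, -1],
    [0, 0, -0.05, 0, -1],
    [0, 0, -0.1, 0, -1],
    [0, 0, -0.2, 0, -1],
    [0, 0, -0.3, 0, -1],
    [0, 0, -0.35, 0, -1],
    [0, 0, -0.35, 0, -1]
  ]
}}

```text
time: 3.38
position: [585.4, -23.3, 127.7]
tcp_rot: [0.0, 1.0, 0.0, 0.001]
force: [-0.8, -0.3, -1.4]
finger_gap: 25.3
```

Run:
```python
from h import *
st();grab("scene","s2.png");c=grab("side","d2.png")
```

```text
t 3.38 pos [585.4 -23.3 127.7] xax 180.0 zax [ 0.002  0.001 -1.   ] F [-0.8 -0.3 -1.4] gap 25.3
```

View pics/d2.png

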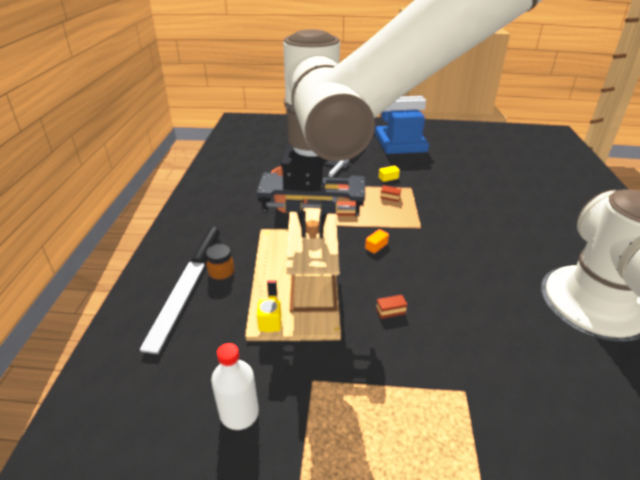

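View pics/s2.png

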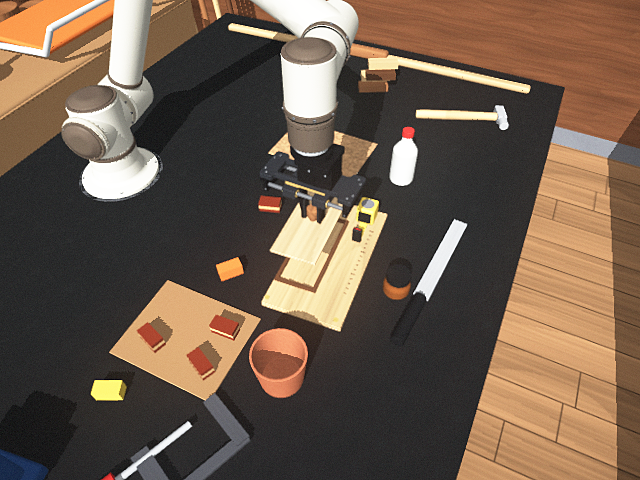

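Call:
{"op": "jog_arm", "data": {
  "moves": [
    [0.12, 0.1, 0, 0, -1],
    [0.25, 0.25, 0, -0.08, -1],
    [0.4, 0.42, 0, -0.16, -1],
    [0.5, 0.6, 0, -0.24, -1],
    [0.588, 0.78, 0, -0.32, -1],
    [0.588, 0.9, 0, -0.4, -1],
    [0.588, 0.9, 0, -0.48, -1],
    [0.588, 0.9, 0, -0.48, -1]
  ]
}}

```text
time: 4.47
position: [437.3, 201.5, 125.5]
tcp_rot: [-0.481, 0.877, -0.0, -0.001]
force: [-0.4, -0.6, -1.3]
finger_gap: 25.3
```

Run:
```python
from h import *
o,R=st();c=grab("scene","s3.png")
# remaining motion in tool axes
print((R.T@(np.array([438,321,120])-o["position"]))/250)
```

```text
t 4.47 pos [437.3 201.5 125.5] xax -122.47 zax [-0.002 -0.002 -1.   ] F [-0.4 -0.6 -1.3] gap 25.3
[-0.40502612  0.25427441  0.0213659 ]
```

View pics/s3.png

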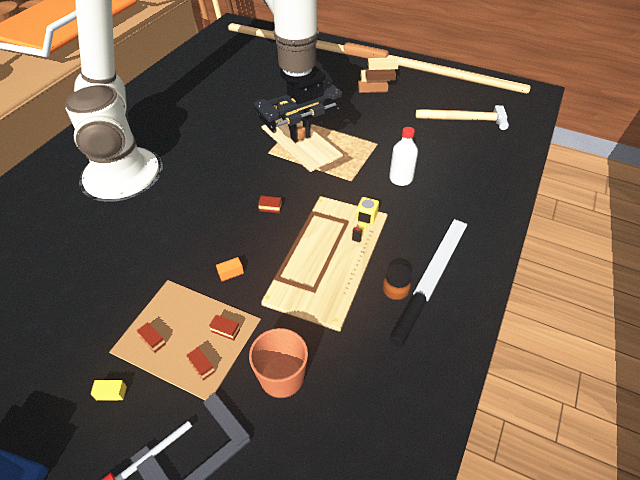

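Call:
{"op": "jog_arm", "data": {
  "moves": [
    [-0.2, 0.12, 0, -0.08, -1],
    [-0.4, 0.254, 0, -0.16, -1],
    [-0.4, 0.254, 0, -0.229, -1],
    [-0.404, 0.254, 0.1, -0.229, -1],
    [-0.404, 0.254, 0.2, -0.229, -1],
    [-0.404, 0.254, 0.3, -0.229, -1],
    [-0.404, 0.254, 0.35, -0.229, -1],
    [-0.404, 0.254, 0.35, -0.229, -1]
  ]
}}

```text
time: 5.52
position: [438.3, 320.0, 38.2]
tcp_rot: [-0.675, 0.737, -0.0, -0.001]
force: [0.0, 1.2, -1.5]
finger_gap: 25.1
```

Run:
```python
from h import *
st();grab("side","d4.png");grab("scene","s4.png")
```

```text
t 5.53 pos [438.3 320.   38.2] xax -95.02 zax [-0.001 -0.002 -1.   ] F [ 0.   1.2 -1.5] gap 25.1
```

View pics/d4.png

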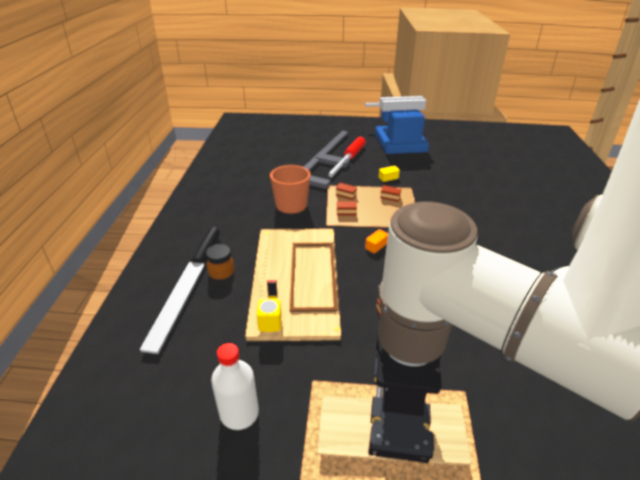

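View pics/s4.png

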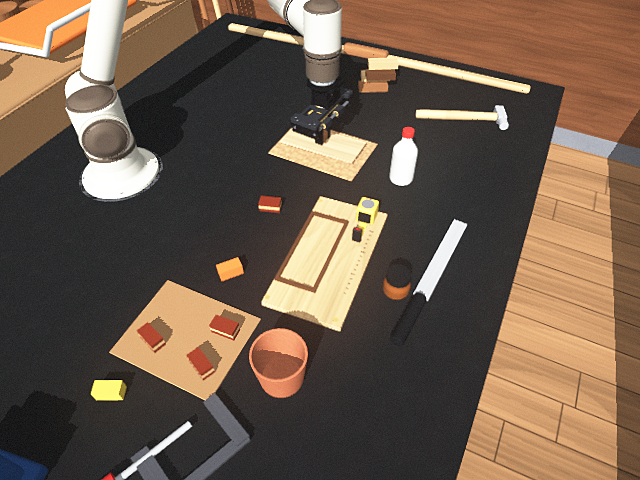

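Call:
{"op": "jog_arm", "data": {
  "moves": [
    [0, 0, 0.02, 0, -1],
    [0, 0, 0.034, 0, -1],
    [0, 0, 0.038, 0, -1],
    [0, 0, 0.038, 0, -1]
  ]
}}

```text
time: 6.12
position: [438.5, 320.8, 29.6]
tcp_rot: [-0.676, 0.737, -0.0, -0.0]
force: [-0.1, 0.1, -2.0]
finger_gap: 25.1
```

Call:
{"op": "jog_arm", "data": {
  "moves": [
    [0, 0, 0.004, 0, -1],
    [0, 0, 0.008, 0, -1],
    [0, 0, 0.008, 0, -1]
  ]
}}

```text
time: 6.5
position: [438.6, 320.9, 29.1]
tcp_rot: [-0.676, 0.737, -0.0, 0.0]
force: [-2.6, -1.9, 8.9]
finger_gap: 25.2
```

Call:
{"op": "jog_arm", "data": {
  "moves": [
    [0, 0, 0, 0, -0.2],
    [0, 0, 0, 0, 0.3],
    [0, 0, 0, 0, 0.3],
    [0, 0, -0.1, 0, 0.5],
    [0, 0, -0.3, 0, 1],
    [0, 0, -0.5, 0, 1],
    [0, 0, -0.7, 0, 1],
    [0, 0, -0.7, 0, 1]
  ]
}}

```text
time: 7.5
position: [440.3, 322.7, 207.3]
tcp_rot: [-0.676, 0.737, 0.0, 0.005]
force: [0.2, 0.6, -1.0]
finger_gap: 86.4
```

Run:
```python
from h import *
st();grab("side","d5.png");c=grab("scene","s5.png");grab("wrist","w5.png")
```

```text
t 7.5 pos [440.3 322.7 207.3] xax -94.89 zax [ 0.007  0.008 -1.   ] F [ 0.2  0.6 -1. ] gap 86.4
```

View pics/s5.png

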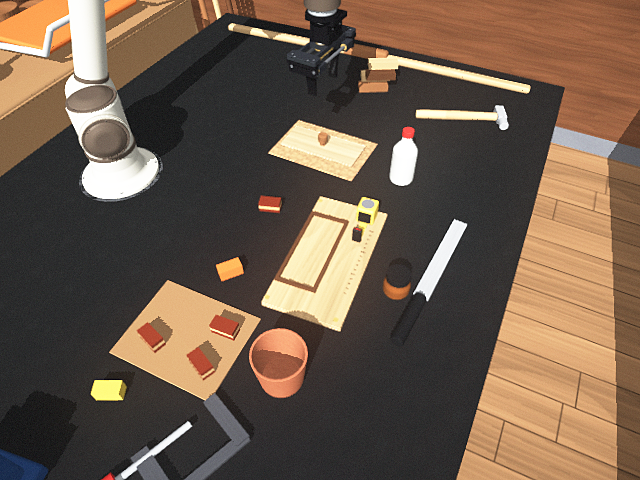

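View pics/d5.png

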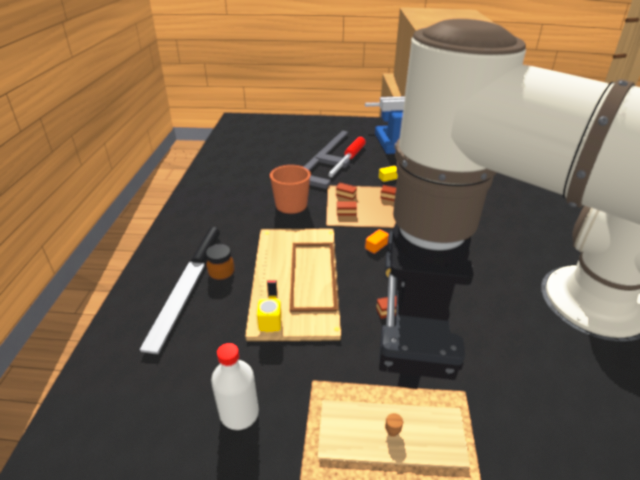

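Call:
{"op": "jog_arm", "data": {
  "moves": [
    [0.12, -0.1, -0.1, 0.08, 1],
    [0.25, -0.2, -0.2, 0.16, 1],
    [0.4, -0.35, -0.36, 0.24, 1],
    [0.55, -0.5, -0.36, 0.32, 1],
    [0.75, -0.6, -0.36, 0.4, 1],
    [0.95, -0.72, -0.36, 0.48, 1],
    [0.95, -0.72, -0.36, 0.56, 1],
    [0.95, -0.72, -0.36, 0.64, 1]
  ]
}}

```text
time: 8.65
position: [597.2, 67.5, 289.8]
tcp_rot: [-0.068, 0.998, -0.001, -0.002]
force: [-1.2, 0.6, 0.2]
finger_gap: 87.0
```

Call:
{"op": "jog_arm", "data": {
  "moves": [
    [0, 0, 0, 0.024, 1],
    [0, 0, 0, 0.024, 1]
  ]
}}

```text
time: 8.9
position: [597.0, 68.6, 290.4]
tcp_rot: [-0.047, 0.999, -0.0, -0.002]
force: [0.1, 0.2, -0.2]
finger_gap: 87.2
```

Run:
```python
from h import *
st();c=grab("wrist","w6.png");grab("side","d6.png")
for ce,s,m in blobs(redmask(c["img"]),60):
    P=cloud(c,m); print(ce.round(),s[4],np.median(P,0).round(1),P[:,2].max().round(1))
```

```text
t 8.9 pos [597.   68.6 290.4] xax -174.58 zax [-0.004 -0.001 -1.   ] F [ 0.1  0.2 -0.2] gap 87.2
[473. 206.] 1122 [426.4  58.9  25.3] 27.9
```

View pics/w6.png

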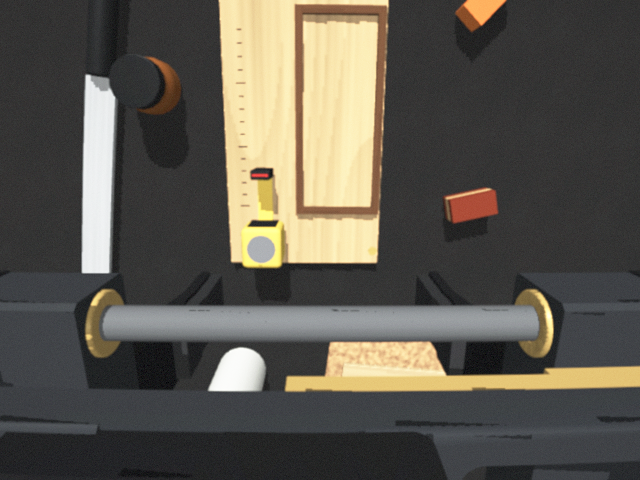

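View pics/d6.png

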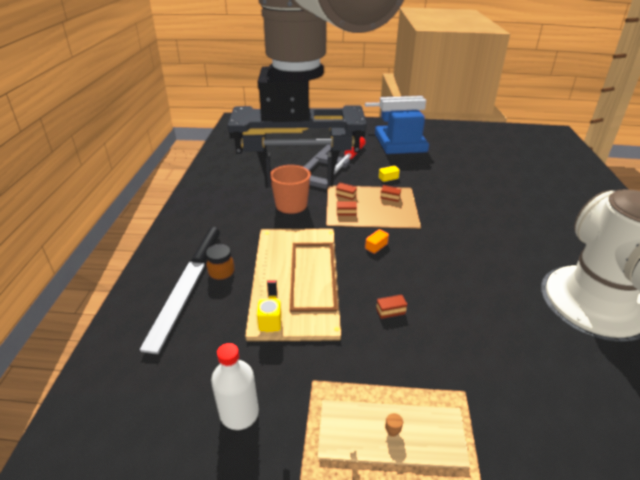

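```bash
cat > jig.py <<'E'
from h import *
def linefit(p):
    vx,vy,x0,y0=cv2.fitLine(p.astype(np.float32),cv2.DIST_HUBER,0,.01,.01).ravel().astype(float); return np.array([x0,y0]),np.array([vx,vy])
def jigpose(c):
    h=cv2.cvtColor(c["img"],cv2.COLOR_BGR2HSV)
    m=((h[...,2]<125)&(h[...,1]>80)&(h[...,0]<20)&(h[...,2]>30)).astype(np.uint8)
    m[:, :285]=0; m[:,400:]=0; m[225:]=0
    n,l,s,ce=cv2.connectedComponentsWithStats(m,connectivity=8)
    i=1+np.argmax(s[1:,4]); m=(l==i)
    print(s[i])
    v,u=np.nonzero(m); P=onplane(c,np.c_[u,v],18)[:,:2]
    return m,P
E
python3 - <<'E'
from jig import *
c=grab("wrist"); m,P=jigpose(c)
cv2.imwrite("pics/m6.png",m.astype(np.uint8)*255)
r=cv2.minAreaRect(P.astype(np.float32)); print(r)
# inner hole
cs,hi=cv2.findContours(m.astype(np.uint8),cv2.RETR_CCOMP,cv2.CHAIN_APPROX_NONE)
for k,z in zip(cs,hi[0]):
    if len(k)<200: continue
    for zz in (18,12):
        Q=onplane(c,k[:,0,:],zz)[:,:2]; print("hole" if z[3]>=0 else "outer",zz,cv2.minAreaRect(Q.astype(np.float32)))
h=cv2.cvtColor(c["img"],cv2.COLOR_BGR2HSV)
# red line on tab & tape case depth
rr=blobs(redmask(c["img"]),8)
for ce,s,mm in rr:
    print(ce,s[4],onplane(c,[ce],50)[0].round(1))
print(onplane(c,[(250,228),(243,267),(283,267),(281,222)],57).round(1))
E
```

```text
[303  12  77   7 210]
((591.4490356445312, -119.49903869628906), (75.89173889160156, 5.029126167297363), 2.8305246829986572)
[260.01612903 174.5483871 ] 62 [657.7  44.2  50. ]
[473.41376229 206.07596068] 1119 [436.9  55.4  50. ]
[[663.8  98.6  57. ]
 [669.1 141.3  57. ]
 [627.3 137.4  57. ]
 [632.7  89.3  57. ]]
```

View pics/m6.png

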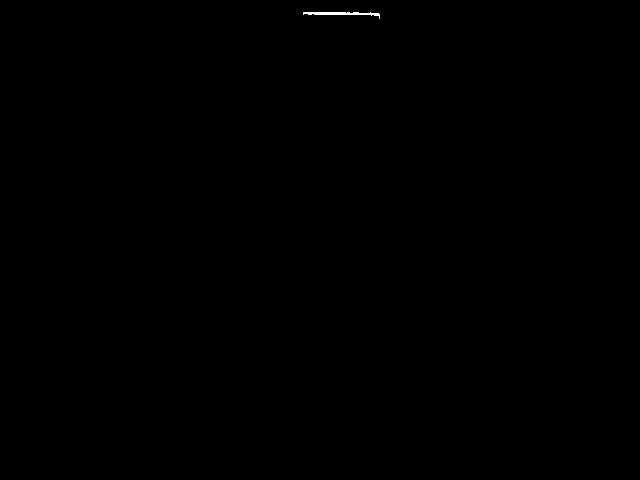

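Run:
```python
from jig import *
c=grab("wrist"); h=cv2.cvtColor(c["img"],cv2.COLOR_BGR2HSV)
for v,u in ((100,299),(60,300),(100,380),(210,340),(9,340),(100,340),(100,260)): print(v,u,h[v,u],c["img"][v,u])
g=c["img"][...,1].astype(int)
m=(g<130)&(h[...,1]>70); m[:, :285]=0; m[:,392:]=0; m[222:]=0
n,l,s,ce=cv2.connectedComponentsWithStats(m.astype(np.uint8)); i=1+np.argmax(s[1:,4]); m=l==i; print(s[i])
cv2.imwrite("pics/m7.png",m.astype(np.uint8)*255)
cs,hi=cv2.findContours(m.astype(np.uint8),cv2.RETR_CCOMP,cv2.CHAIN_APPROX_NONE)
for k,z in zip(cs,hi[0]):
    if len(k)<200: continue
    for zz in (18,12):
        Q=onplane(c,k[:,0,:],zz)[:,:2]; print("hole" if z[3]>=0 else "outer",zz,cv2.minAreaRect(Q.astype(np.float32)))
```

```text
100 299 [ 13 132 139] [ 67  97 139]
60 300 [ 11 126 138] [ 70  96 138]
100 380 [ 11 130 139] [ 68  95 139]
210 340 [ 11 128 140] [ 70  96 140]
9 340 [ 12 130 131] [ 64  91 131]
100 340 [ 21  83 245] [165 222 245]
100 260 [ 22  76 248] [174 228 248]
[ 296    3   94  216 4541]
outer 18 ((581.823974609375, -20.9615478515625), (93.16234588623047, 217.93426513671875), 4.960407733917236)
outer 12 ((581.517822265625, -21.26085662841797), (94.48049926757812, 221.017822265625), 4.960399627685547)
hole 18 ((583.2960205078125, -21.27587127685547), (78.12976837158203, 195.1910858154297), 4.8900465965271)
hole 12 ((583.0108032226562, -21.579635620117188), (79.23526000976562, 197.95285034179688), 4.890035152435303)
```

View pics/m7.png

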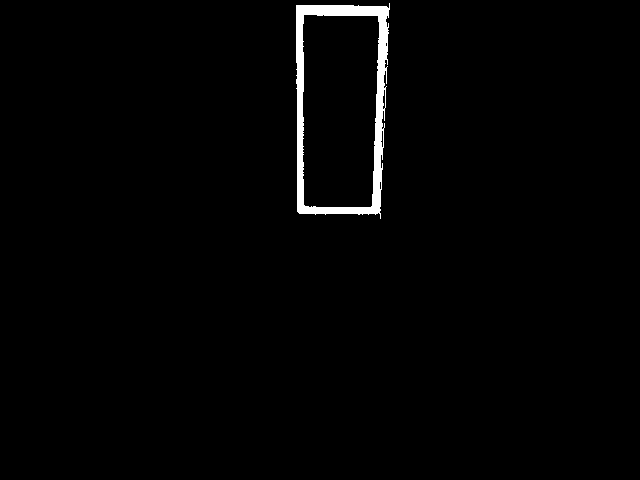

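```bash
cat > bl.py <<'E'
from h import *
def topface(c,guess,ztop,rad=45):
    """depth-selected top-face pixels near guess, re-cast on plane ztop; min-area rect"""
    v,u=np.nonzero(c["z_map"]>0); Q=bydepth(c,np.c_[u,v])
    k=(np.hypot(Q[:,0]-guess[0],Q[:,1]-guess[1])<rad)&(np.abs(Q[:,2]-ztop)<5)
    m=np.zeros((480,640),np.uint8); m[v[k],u[k]]=1
    m=cv2.morphologyEx(m,cv2.MORPH_OPEN,np.ones((3,3)))
    b=blobs(m,30)
    if not b: print("none"); return
    b=max(b,key=lambda t:t[1][4]); m=b[2]
    vv,uu=np.nonzero(m); P=onplane(c,np.c_[uu,vv],ztop)[:,:2]
    (cx,cy),(w,hh),a=cv2.minAreaRect(P.astype(np.float32))
    if w<hh: a+=90; w,hh=hh,w
    a=(a+90)%180-90
    print("centre",round(cx,1),round(cy,1),"LxW",round(w,1),round(hh,1),"yaw",round(a,1),"pix",b[0].round(),"zmed",np.median(Q[k][:,2]).round(1))
    return cx,cy,a
E
python3 - <<'E'
from bl import *
c=grab("wrist"); topface(c,(427,57),26)
for n in("scene","side"):
    c=grab(n)
    for g,z in(((427,57),26),((520,-275),30),((405,-358),30),((523,-360),30)): topface(c,g,z)
E
```

```text
centre 426.4 58.9 LxW 51.0 27.3 yaw 18.2 pix [474. 206.] zmed 25.4
centre 425.9 58.4 LxW 50.5 30.7 yaw 25.8 pix [270. 201.] zmed 27.1
centre 519.8 -276.1 LxW 53.1 28.2 yaw 5.2 pix [224. 324.] zmed 30.7
centre 405.4 -358.9 LxW 53.5 26.0 yaw -15.3 pix [149. 334.] zmed 29.8
centre 522.3 -360.6 LxW 52.9 25.3 yaw -23.4 pix [199. 361.] zmed 30.1
centre 426.8 60.8 LxW 52.2 30.4 yaw 19.9 pix [392. 302.] zmed 25.2
centre 520.2 -269.4 LxW 49.8 27.8 yaw 4.4 pix [346. 205.] zmed 28.0
centre 403.3 -354.1 LxW 45.3 32.7 yaw -5.6 pix [391. 190.] zmed 28.1
centre 521.9 -354.1 LxW 50.2 28.8 yaw -22.2 pix [346. 188.] zmed 28.1
```

Call:
{"op": "jog_arm", "data": {
  "moves": [
    [0.2, 0.01, 0, -0.05, 1],
    [0.4, 0.02, 0.1, -0.108, 1],
    [0.6, 0.026, 0.25, -0.108, 1],
    [0.683, 0.026, 0.45, -0.108, 1],
    [0.683, 0.026, 0.65, -0.108, 1],
    [0.683, 0.026, 0.85, -0.108, 1],
    [0.683, 0.026, 0.9, -0.108, 1],
    [0.683, 0.026, 0.9, -0.108, 1]
  ]
}}

```text
time: 10.25
position: [427.4, 59.3, 67.8]
tcp_rot: [-0.16, 0.987, -0.0, -0.0]
force: [0.4, -1.1, 0.1]
finger_gap: 87.0
```

```bash
cat >> bl.py <<'E'
def goto(x,y,z,yaw):
    """fraction move from the present measured pose; yaw = tool x axis direction, deg"""
    o,R=st(); d=R.T@(np.array([x,y,z])-o["position"])/250
    a=np.degrees(np.arctan2(R[1,0],R[0,0])); t=(yaw-a+90)%180-90
    print("move",d.round(4),"turn",round(-t/120,4))
E
python3 -c "
from bl import *
goto(426.4,58.9,20,18.2); grab('wrist','w8.png')"
```

```text
t 10.25 pos [427.4  59.3  67.8] xax -161.6 zax [-0.    -0.001 -1.   ] F [ 0.4 -1.1  0.1] gap 87.0
move [ 0.0042 -0.0003  0.1912] turn 0.0016
```

View pics/w8.png

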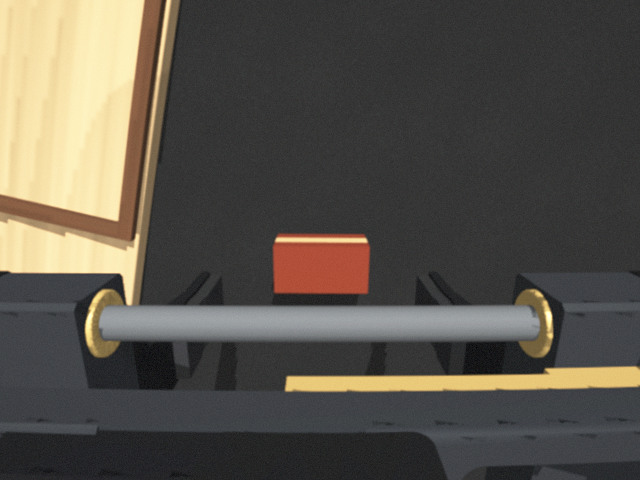

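The blank at (321,262) is centred between the fingers and square to them. I'll go down and grip it.

Call:
{"op": "jog_arm", "data": {
  "moves": [
    [0.004, 0, 0.1, 0, 1],
    [0.004, 0, 0.18, 0, 1],
    [0.004, 0, 0.191, 0, 1],
    [0.004, 0, 0.191, 0, 0.3],
    [0.004, 0, 0.191, 0, 0],
    [0.004, 0, 0.191, 0, -0.3],
    [0.004, 0, 0.191, 0, -0.3],
    [0.004, 0, 0.191, 0, -0.3]
  ],
  "grip_force": 25
}}

```text
time: 11.3
position: [426.0, 58.9, 20.0]
tcp_rot: [-0.16, 0.987, 0.0, 0.0]
force: [-1.5, 0.7, 2.7]
finger_gap: 49.5
```

Call:
{"op": "jog_arm", "data": {
  "moves": [
    [0, 0, 0, 0, -0.4],
    [0, 0, -0.1, 0, -0.4],
    [0, 0, -0.3, 0, -0.4],
    [0, 0, -0.5, 0, -0.4],
    [0, 0, -0.5, 0, -0.4]
  ]
}}

```text
time: 11.92
position: [428.3, 60.0, 148.4]
tcp_rot: [-0.16, 0.987, 0.001, 0.005]
force: [0.2, -0.6, -0.9]
finger_gap: 49.5
```

```bash
cat > pl.py <<'E'
from bl import *
YAW=4.9; O=np.array([620.1,-18.3])
def jw(x,y):
    a=np.radians(YAW); return O+np.array([x*np.cos(a)-y*np.sin(a),x*np.sin(a)+y*np.cos(a)])
def wj(p):
    a=np.radians(YAW); d=np.asarray(p)[:2]-O; return np.array([d[0]*np.cos(a)+d[1]*np.sin(a),-d[0]*np.sin(a)+d[1]*np.cos(a)])
def gotoj(x,y,z):
    p=jw(x,y); goto(p[0],p[1],z,YAW)
E
python3 -c "
from pl import *
print(jw(-24,85),jw(-26,82));gotoj(-26.5,82,60)"
```

```text
[588.92727442  64.33934402] [587.1908346   61.17947429]
t 11.93 pos [428.3  60.  148.4] xax -161.6 zax [ 0.009  0.004 -1.   ] F [ 0.2 -0.6 -0.9] gap 49.5
move [-0.5993 -0.1961  0.3591] turn 0.1125
```

Call:
{"op": "jog_arm", "data": {
  "moves": [
    [-0.15, -0.04, 0, 0.05, -0.4],
    [-0.35, -0.1, 0, 0.1125, -0.4],
    [-0.5, -0.17, 0.05, 0.1125, -0.4],
    [-0.599, -0.196, 0.15, 0.1125, -0.4],
    [-0.599, -0.196, 0.3, 0.1125, -0.4],
    [-0.599, -0.196, 0.35, 0.1125, -0.4],
    [-0.599, -0.196, 0.359, 0.1125, -0.4],
    [-0.599, -0.196, 0.359, 0.1125, -0.4]
  ]
}}

```text
time: 12.92
position: [584.0, 59.8, 56.1]
tcp_rot: [-0.043, 0.999, 0.0, 0.001]
force: [0.1, 0.6, -0.1]
finger_gap: 49.9
```

```bash
python3 -c "
from pl import *
gotoj(-26.5,82,33);print(wj(observe()['position'])); c=grab('wrist','w9.png');grab('scene','s9.png');
print(proj(c,[[*jw(1,98),12],[*jw(1,98),18],[*jw(1,0),18]]))"
```

```text
t 12.93 pos [584.   59.8  56.1] xax -175.1 zax [ 0.002  0.    -1.   ] F [ 0.1  0.6 -0.1] gap 49.9
move [-0.011   0.0045  0.0924] turn -0.0
[-29.2946272   80.88016143]
[[262.17327589 298.2615876 ]
 [260.55841379 302.89730812]
 [252.51176494 108.3691715 ]]
```

View pics/w9.png

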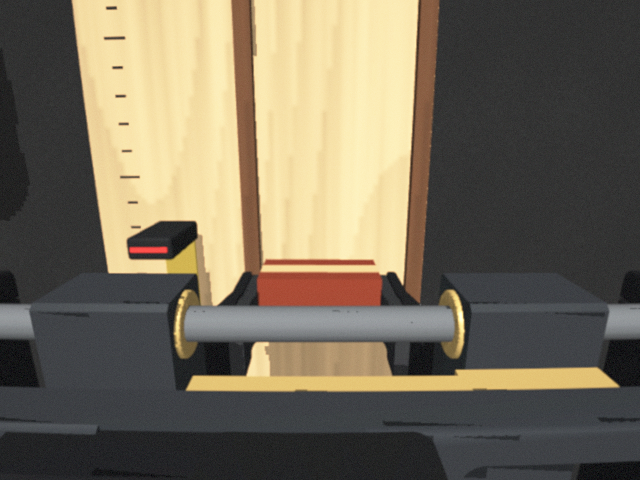

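View pics/s9.png

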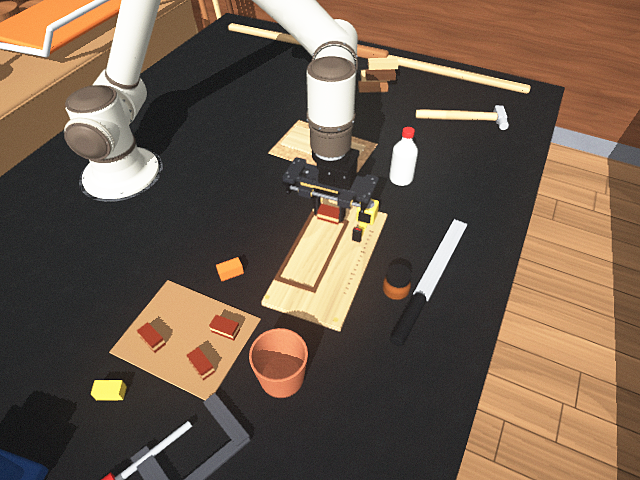

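Call:
{"op": "jog_arm", "data": {
  "moves": [
    [0, 0, 0.05, 0, -0.4],
    [0, 0, 0.1, 0, -0.4],
    [0, 0, 0.108, 0, -0.4],
    [0, 0, 0.108, 0, -0.4]
  ]
}}

```text
time: 13.52
position: [583.6, 59.5, 29.7]
tcp_rot: [-0.043, 0.999, -0.0, 0.0]
force: [-4.0, 0.3, 12.6]
finger_gap: 49.9
```

```bash
python3 -c "
from pl import *
gotoj(-26.5,82,33);print(wj(observe()['position']))"
```

```text
t 13.53 pos [583.6  59.5  29.7] xax -175.09 zax [ 0.    -0.001 -1.   ] F [-4.   0.3 12.6] gap 49.9
move [-0.0129  0.0055 -0.0132] turn 0.0001
[-29.72638944  80.61789327]
```

Call:
{"op": "jog_arm", "data": {
  "moves": [
    [0, 0, -0.006, 0, -0.4],
    [0, 0.008, -0.006, 0, -0.4],
    [0, 0.014, -0.006, 0, -0.4],
    [0, 0.018, -0.006, 0, -0.4],
    [0, 0.018, -0.006, 0, -0.4]
  ]
}}

```text
time: 14.15
position: [583.5, 62.8, 29.7]
tcp_rot: [-0.043, 0.999, -0.001, -0.0]
force: [1.5, -6.6, 4.2]
finger_gap: 49.7
```

```bash
python3 -c "
from pl import *
st();print(wj(observe()['position']))"
```

```text
t 14.15 pos [583.5  62.8  29.7] xax -175.09 zax [ 0.    -0.002 -1.   ] F [ 1.5 -6.6  4.2] gap 49.7
[-29.54987912  83.92664634]
```

Call:
{"op": "jog_arm", "data": {
  "moves": [
    [0, 0, -0.006, 0, -0.4],
    [0, 0, -0.006, 0, -0.4],
    [0, 0.004, -0.006, 0, -0.4],
    [0, 0.008, -0.006, 0, -0.4],
    [0, 0.008, -0.006, 0, -0.4]
  ]
}}

```text
time: 14.78
position: [582.9, 63.0, 30.3]
tcp_rot: [-0.043, 0.999, -0.002, -0.001]
force: [4.4, -12.8, 0.7]
finger_gap: 49.8
```

```bash
python3 -c "
from pl import *
st();print(wj(observe()['position']))"
```

```text
t 14.78 pos [582.9  63.   30.3] xax -175.1 zax [-0.002 -0.004 -1.   ] F [  4.4 -12.8   0.7] gap 49.8
[-30.07158228  84.1634396 ]
```

Call:
{"op": "jog_arm", "data": {
  "moves": [
    [-0.01, -0.006, 0, 0, -0.4],
    [-0.018, -0.006, 0, 0, -0.4],
    [-0.024, -0.006, 0, 0, -0.4],
    [-0.026, -0.006, 0, 0, -0.4],
    [-0.026, -0.006, 0, 0, -0.4]
  ]
}}

```text
time: 15.4
position: [586.2, 63.1, 29.9]
tcp_rot: [-0.042, 0.999, -0.002, -0.004]
force: [-4.2, -6.2, 4.1]
finger_gap: 50.0
```

```bash
python3 -c "
from pl import *
st();print(wj(observe()['position']))"
```

```text
t 15.4 pos [586.2  63.1  29.9] xax -175.16 zax [-0.008 -0.003 -1.   ] F [-4.2 -6.2  4.1] gap 50.0
[-26.81021478  83.95788083]
```

Call:
{"op": "jog_arm", "data": {
  "moves": [
    [0, -0.002, -0.01, 0, -0.4],
    [0, -0.002, -0.012, 0, -0.4],
    [-0.006, -0.002, -0.012, 0, -0.4],
    [-0.012, -0.002, -0.012, 0, -0.4],
    [-0.012, -0.002, -0.012, 0, -0.4]
  ]
}}

```text
time: 16.02
position: [589.7, 63.4, 32.3]
tcp_rot: [-0.042, 0.999, -0.001, -0.004]
force: [-2.2, -4.4, 0.2]
finger_gap: 49.8
```

```bash
python3 -c "
from pl import *
st();print(wj(observe()['position']));grab('wrist','w10.png')"
```

```text
t 16.02 pos [589.7  63.4  32.3] xax -175.18 zax [-0.007 -0.003 -1.   ] F [-2.2 -4.4  0.2] gap 49.8
[-23.28627204  83.97995321]
```

View pics/w10.png

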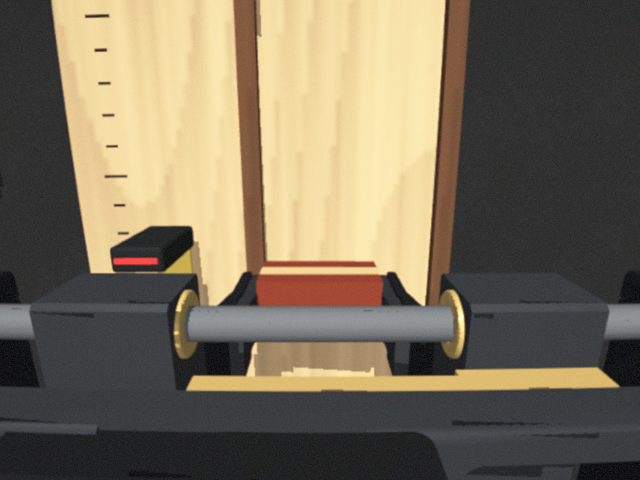

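Call:
{"op": "jog_arm", "data": {
  "moves": [
    [-0.006, 0, 0, 0, -0.4],
    [-0.01, 0, 0, 0, -0.4],
    [-0.01, 0, 0, 0, -0.4]
  ]
}}

```text
time: 16.45
position: [589.8, 63.3, 31.9]
tcp_rot: [-0.042, 0.999, -0.002, -0.006]
force: [-7.3, -4.3, 3.2]
finger_gap: 49.9
```

```bash
python3 -c "
from pl import *
st();print(wj(observe()['position']))"
```

```text
t 16.45 pos [589.8  63.3  31.9] xax -175.22 zax [-0.012 -0.004 -1.   ] F [-7.3 -4.3  3.2] gap 49.9
[-23.19440337  83.87584064]
```

Call:
{"op": "jog_arm", "data": {
  "moves": [
    [0.008, -0.006, 0.004, 0, -0.4],
    [0.008, -0.006, 0.004, 0, -0.4],
    [0.008, -0.006, 0.004, 0, 0.2],
    [0.008, -0.006, 0.004, 0, 0.4],
    [0.008, -0.006, 0.004, 0, 0.4],
    [0.008, -0.006, -0.1, 0, 0.6],
    [0.008, -0.006, -0.3, 0, 1],
    [0.008, -0.006, -0.4, 0, 1]
  ]
}}

```text
time: 17.45
position: [596.3, 64.5, 137.9]
tcp_rot: [-0.043, 0.999, 0.001, 0.005]
force: [-0.7, 0.1, 0.2]
finger_gap: 81.6
```

```bash
sed -i 's/O=np.array(.*/O=np.array([620.99,-19.33])/' pl.py; python3 -c "
from pl import *
st();c=grab('wrist','w11.png')
for nm in ('wrist','scene','side'):
    c=grab(nm); p=topface(c,jw(-24,85),38)
    if p: print(nm,wj(p))"
```

```text
t 17.45 pos [596.3  64.5 137.9] xax -175.09 zax [ 0.009  0.003 -1.   ] F [-0.7  0.1  0.2] gap 81.6
centre 589.0 62.2 LxW 49.6 25.9 yaw 5.1 pix [333. 236.] zmed 37.2
wrist [-24.91249571  83.98714112]
centre 588.9 62.6 LxW 51.1 32.4 yaw 5.4 pix [332. 217.] zmed 39.2
scene [-24.93872412  84.32215645]
centre 589.3 65.8 LxW 49.3 27.2 yaw 4.2 pix [306. 295.] zmed 36.2
side [-24.3009015   87.51757412]
```

View pics/w11.png

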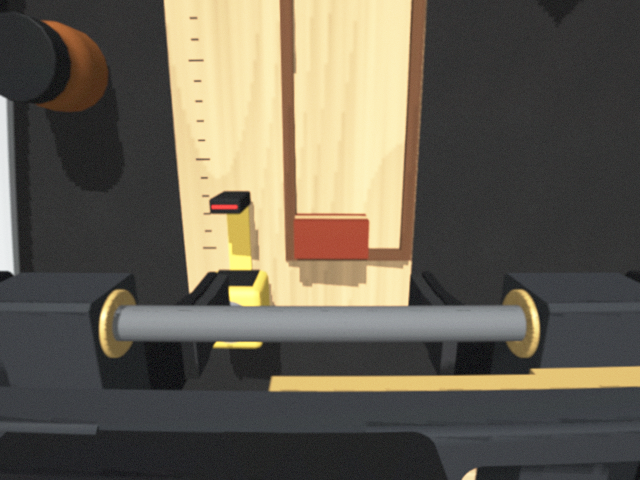

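Call:
{"op": "jog_arm", "data": {
  "moves": [
    [0.05, -0.1, -0.2, 0, 1],
    [0.15, -0.3, -0.4, 0, 1],
    [0.25, -0.5, -0.49, 0, 1],
    [0.35, -0.7, -0.49, 0, 1],
    [0.45, -0.9, -0.49, 0, 1],
    [0.48, -1, -0.49, 0, 1],
    [0.48, -1, -0.49, 0, 1]
  ]
}}

```text
time: 18.52
position: [494.2, -197.3, 255.1]
tcp_rot: [-0.041, 0.999, 0.0, -0.001]
force: [-0.3, 0.1, 0.3]
finger_gap: 86.7
```

```bash
python3 -c "
from pl import *
st();c=grab('wrist','w12.png')
B=[(520,-275),(405,-358),(523,-360)]
for b in B: topface(c,b,30)
p=topface(c,B[0],30); goto(p[0],p[1],70,p[2])
for n in('scene','side'):
  c=grab(n)
  for ce,s,m in blobs(redmask(c['img']),40):
    P=cloud(c,m); print(n,ce.round(),s[4],np.median(P,0).round())
"
```

```text
t 18.52 pos [ 494.2 -197.3  255.1] xax -175.33 zax [-0.002  0.    -1.   ] F [-0.3  0.1  0.3] gap 86.7
centre 519.2 -275.7 LxW 48.9 25.3 yaw 4.6 pix [298. 122.] zmed 29.3
centre 404.7 -357.0 LxW 50.4 27.6 yaw -17.1 pix [431.  39.] zmed 29.2
centre 521.7 -359.1 LxW 50.1 26.9 yaw -23.5 pix [301.  25.] zmed 29.3
centre 519.2 -275.7 LxW 48.9 25.3 yaw 4.6 pix [298. 122.] zmed 29.3
t 18.57 pos [ 494.6 -196.3  255.2] xax -175.25 zax [-0.002  0.001 -1.   ] F [ 0.5 -0.6  0.7] gap 87.0
move [-0.0731 -0.3248  0.7406] turn 0.0016
scene [408. 132.] 125 [672. 291. 150.]
scene [332. 218.] 216 [590.  59.  39.]
scene [224. 325.] 354 [ 521. -277.   30.]
scene [150. 335.] 332 [ 406. -359.   30.]
scene [226. 335.] 52 [ 532. -288.    8.]
scene [200. 361.] 370 [ 523. -360.   30.]
scene [109. 477.] 62 [ 510. -590.   29.]
side [355. 146.] 249 [ 499. -630.   22.]
side [346. 187.] 105 [ 522. -362.   28.]
side [390. 189.] 104 [ 406. -358.   28.]
side [346. 205.] 95 [ 520. -274.   28.]
side [307. 299.] 53 [586.  75.  35.]
side [228. 353.] 414 [673. 301. 148.]
```

View pics/w12.png

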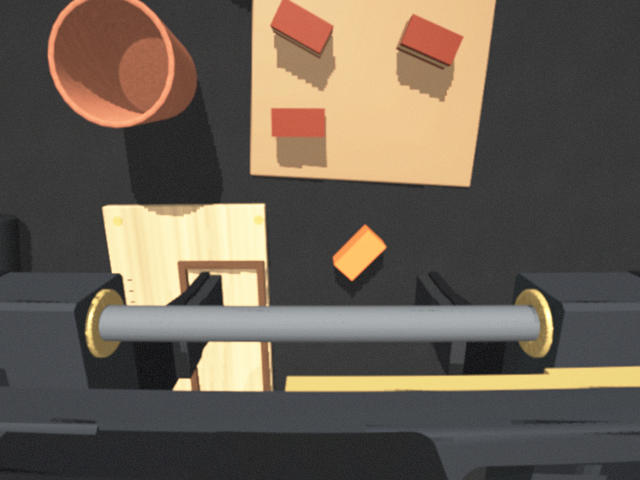

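```bash
python3 -c "
from pl import *
c=grab('wrist')
for c,nm in((c,'w'),(grab('scene'),'s'),(grab('side'),'d')):
  v,u=np.nonzero(c['z_map']>0); Q=bydepth(c,np.c_[u,v])
  k=(abs(Q[:,2]-88)<5)&(np.hypot(Q[:,0]-672,Q[:,1]+328)<75)
  P=Q[k]; print(nm,k.sum(),P.min(0).round(),P.max(0).round(), cv2.minEnclosingCircle(P[:,:2].astype(np.float32)))
"
```

```text
w 2882 [ 613. -352.   83.] [ 713. -260.   92.] ((663.2715454101562, -309.5200500488281), 50.20266342163086)
s 660 [ 613. -360.   83.] [ 713. -259.   93.] ((663.3734741210938, -308.90863037109375), 50.974185943603516)
d 235 [ 615. -357.   83.] [ 713. -258.   91.] ((665.267578125, -308.2811584472656), 51.869083404541016)
```

Call:
{"op": "jog_arm", "data": {
  "moves": [
    [-0.012, -0.15, 0.1, 0, 1],
    [-0.024, -0.325, 0.3, 0, 1],
    [-0.024, -0.325, 0.5, 0, 1],
    [-0.024, -0.325, 0.7, 0, 1],
    [-0.024, -0.325, 0.74, 0, 1],
    [-0.024, -0.325, 0.74, 0, 1],
    [-0.024, -0.325, 0.74, 0, 1]
  ]
}}

```text
time: 19.7
position: [509.5, -276.6, 74.0]
tcp_rot: [-0.043, 0.999, -0.001, 0.002]
force: [0.7, 0.1, 0.6]
finger_gap: 86.7
```

```bash
python3 -c "
from pl import *
goto(507.5,-276.5,26,4.6);c=grab('wrist','w13.png')"
```

```text
t 19.7 pos [ 509.5 -276.6   74. ] xax -175.07 zax [ 0.004 -0.002 -1.   ] F [0.7 0.1 0.6] gap 86.7
move [0.0088 0.0013 0.1919] turn 0.0027
```

View pics/w13.png

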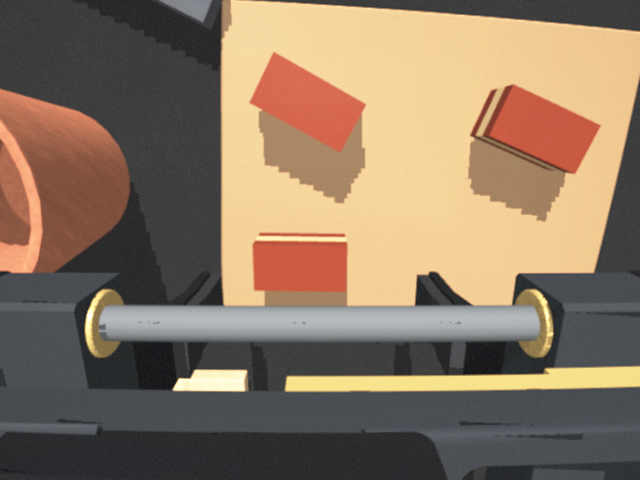

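Call:
{"op": "jog_arm", "data": {
  "moves": [
    [0.006, 0.001, 0.1, 0, 1],
    [0.006, 0.001, 0.17, 0, 1],
    [0.006, 0.001, 0.188, 0, 1],
    [0.006, 0.001, 0.188, 0, 1],
    [0.006, 0.001, 0.188, 0, 0.5],
    [0.006, 0.001, 0.188, 0, 0.2],
    [0.006, 0.001, 0.188, 0, 0],
    [0.006, 0.001, 0.188, 0, -0.3]
  ]
}}

```text
time: 20.75
position: [506.3, -276.3, 24.8]
tcp_rot: [-0.042, 0.999, -0.0, 0.0]
force: [0.0, 0.7, -0.0]
finger_gap: 54.8
```

Call:
{"op": "jog_arm", "data": {
  "moves": [
    [0, 0, 0, 0, -0.4],
    [0, 0, 0, 0, -0.4],
    [0, 0, -0.1, 0, -0.4],
    [0, 0, -0.3, 0, -0.4],
    [0, 0, -0.5, 0, -0.4],
    [0, 0, -0.5, 0, -0.4],
    [0, 0, -0.5, 0, -0.4]
  ]
}}

```text
time: 21.62
position: [505.3, -275.9, 148.9]
tcp_rot: [-0.042, 0.999, 0.001, -0.001]
force: [0.9, -0.1, -0.4]
finger_gap: 49.6
```

```bash
python3 -c "
from pl import *
gotoj(-28,30,100);gotoj(-28,54,70)"
```

```text
t 21.62 pos [ 505.3 -275.9  148.9] xax -175.17 zax [-0.001  0.001 -1.   ] F [ 0.9 -0.1 -0.4] gap 49.6
move [-0.4354  1.1032  0.1963] turn -0.0006
t 21.62 pos [ 505.3 -275.9  148.9] xax -175.17 zax [-0.001  0.001 -1.   ] F [ 0.9 -0.1 -0.4] gap 49.6
move [-0.4354  1.199   0.3164] turn -0.0006
```

Call:
{"op": "jog_arm", "data": {
  "moves": [
    [-0.08, 0.15, 0, 0, -0.4],
    [-0.2, 0.35, 0, 0, -0.4],
    [-0.3, 0.55, 0, 0, -0.4],
    [-0.4, 0.75, 0, 0, -0.4],
    [-0.435, 0.95, 0, 0, -0.4],
    [-0.435, 1, 0.05, 0, -0.4],
    [-0.435, 1, 0.1, 0, -0.4],
    [-0.435, 1, 0.1, 0, -0.4]
  ]
}}

```text
time: 22.62
position: [591.6, -19.3, 122.1]
tcp_rot: [-0.042, 0.999, -0.0, -0.003]
force: [0.2, 0.5, 0.8]
finger_gap: 49.7
```

```bash
python3 -c "
from pl import *
gotoj(-28,54,60)"
```

```text
t 22.62 pos [591.6 -19.3 122.1] xax -175.23 zax [-0.005 -0.001 -1.   ] F [0.2 0.5 0.8] gap 49.7
move [-0.006   0.206   0.2483] turn -0.0011
```

Call:
{"op": "jog_arm", "data": {
  "moves": [
    [-0.004, 0.1, 0.05, 0, -0.4],
    [-0.004, 0.2, 0.15, 0, -0.4],
    [-0.004, 0.2, 0.24, 0, -0.4],
    [-0.004, 0.2, 0.24, 0, -0.4],
    [-0.004, 0.2, 0.24, 0, -0.4]
  ]
}}

```text
time: 23.25
position: [590.8, 31.0, 65.4]
tcp_rot: [-0.042, 0.999, -0.0, 0.001]
force: [-0.1, 0.3, 0.2]
finger_gap: 49.9
```

```bash
python3 -c "
from pl import *
gotoj(-28,54,35);print(wj(observe()['position']));grab('wrist','w14.png')"
```

```text
t 23.25 pos [590.8  31.   65.4] xax -175.21 zax [ 0.001 -0.    -1.   ] F [-0.1  0.3  0.2] gap 49.9
move [0.0091 0.0052 0.1216] turn -0.0009
[-25.78205282  52.70526272]
```

View pics/w14.png

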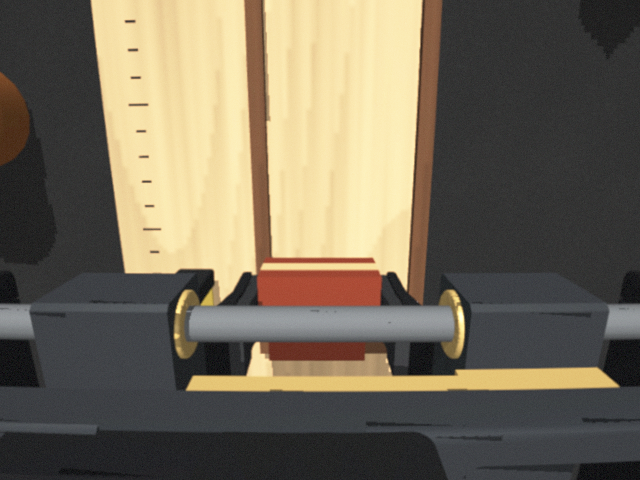

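Call:
{"op": "jog_arm", "data": {
  "moves": [
    [0.006, 0.004, 0.06, 0, -0.4],
    [0.006, 0.004, 0.11, 0, -0.4],
    [0.006, 0.004, 0.12, 0, -0.4],
    [0.006, 0.004, 0.12, 0, -0.4],
    [0.006, 0.004, 0.12, 0, -0.4]
  ]
}}

```text
time: 23.92
position: [588.8, 33.0, 34.8]
tcp_rot: [-0.043, 0.999, 0.0, 0.0]
force: [-0.2, 0.5, -0.7]
finger_gap: 49.6
```

```bash
python3 -c "
from pl import *
gotoj(-28,54,34);print(wj(observe()['position']))"
```

```text
t 23.93 pos [588.8  33.   34.8] xax -175.12 zax [ 0.001  0.    -1.   ] F [-0.2  0.5 -0.7] gap 49.6
move [ 0.0017 -0.0034  0.0032] turn -0.0002
[-27.58287697  54.86057953]
```

Call:
{"op": "jog_arm", "data": {
  "moves": [
    [0, 0.006, 0.004, 0, -0.4],
    [0, 0.012, 0.004, 0, -0.4],
    [0, 0.018, 0.004, 0, -0.4],
    [0, 0.024, 0.004, 0, -0.4],
    [0, 0.028, 0.004, 0, -0.4],
    [0, 0.028, 0.004, 0, -0.4]
  ]
}}

```text
time: 24.68
position: [588.1, 38.1, 33.8]
tcp_rot: [-0.043, 0.999, -0.001, -0.0]
force: [2.5, -7.8, 1.4]
finger_gap: 49.8
```

```bash
python3 -c "
from pl import *
gotoj(-28,54,34);print(wj(observe()['position']))"
```

```text
t 24.68 pos [588.1  38.1  33.8] xax -175.12 zax [-0.    -0.002 -1.   ] F [ 2.5 -7.8  1.4] gap 49.8
move [ 0.0006 -0.0242 -0.0006] turn -0.0002
[-27.8481966   60.04674528]
```

Call:
{"op": "jog_arm", "data": {
  "moves": [
    [-0.008, -0.008, 0, 0, -0.4],
    [-0.016, -0.008, 0, 0, -0.4],
    [-0.022, -0.008, 0, 0, -0.4],
    [-0.026, -0.008, 0, 0, -0.4],
    [-0.026, -0.008, 0, 0, -0.4]
  ]
}}

```text
time: 25.3
position: [592.0, 38.1, 32.8]
tcp_rot: [-0.042, 0.999, -0.0, -0.003]
force: [-6.4, 0.3, 1.5]
finger_gap: 49.7
```

```bash
python3 -c "
from pl import *
st();print(wj(observe()['position']))"
```

```text
t 25.3 pos [592.   38.1  32.8] xax -175.17 zax [-0.006 -0.001 -1.   ] F [-6.4  0.3  1.5] gap 49.7
[-24.0296631   59.67591634]
```

Contact at x = -24.0 and y = 59.7, as expected. I'll ease off, lower and release.

Call:
{"op": "jog_arm", "data": {
  "moves": [
    [0.009, 0, 0.003, 0, -0.4],
    [0.009, 0, 0.003, 0, -0.4],
    [0.009, 0, 0.003, 0, 0.2],
    [0.009, 0, 0.003, 0, 0.4],
    [0.009, 0, 0.003, 0, 0.4],
    [0.009, 0, -0.1, 0, 0.6],
    [0.009, 0, -0.3, 0, 1],
    [0.009, 0, -0.4, 0, 1]
  ]
}}

```text
time: 26.3
position: [594.3, 38.7, 136.7]
tcp_rot: [-0.043, 0.999, 0.001, 0.003]
force: [-0.3, 0.2, 0.7]
finger_gap: 81.6
```

```bash
python3 -c "
from pl import *
goto(500,-200,150,4.9);c=grab('wrist','w15.png')
for g in ((-24,85),(-24,59)):
    p=topface(c,jw(*g),38,28)
    if p: print(wj(p))"
```

```text
t 26.3 pos [594.3  38.7 136.7] xax -175.1 zax [ 0.006  0.001 -1.   ] F [-0.3  0.2  0.7] gap 81.6
move [ 0.4571 -0.9191 -0.0565] turn 0.0
centre 589.6 55.5 LxW 49.8 40.0 yaw 3.9 pix [323. 267.] zmed 37.2
[-24.87153391  77.24220995]
centre 590.8 44.1 LxW 49.9 41.3 yaw 4.9 pix [323. 245.] zmed 37.2
[-24.69779899  65.75005927]
```

View pics/w15.png

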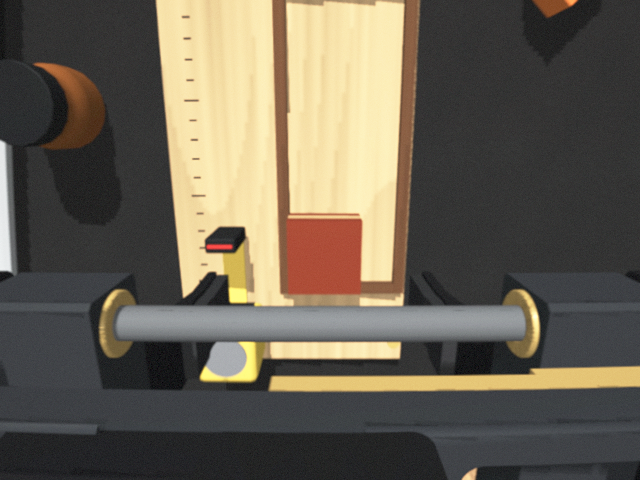

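Call:
{"op": "jog_arm", "data": {
  "moves": [
    [0.08, -0.15, -0.1, 0, 1],
    [0.16, -0.35, -0.2, 0.08, 1],
    [0.26, -0.55, -0.25, 0.15, 1],
    [0.36, -0.75, -0.25, 0.22, 1],
    [0.4, -0.95, -0.25, 0.235, 1],
    [0.4, -1, -0.25, 0.235, 1],
    [0.4, -1, -0.25, 0.235, 1],
    [0.4, -1, -0.25, 0.235, 1]
  ]
}}

```text
time: 27.35
position: [514.2, -218.3, 195.9]
tcp_rot: [0.202, 0.979, 0.0, -0.0]
force: [-0.5, 0.8, 0.4]
finger_gap: 87.0
```

```bash
python3 -c "
from pl import *
st();c=grab('wrist','w16.png')
B=[(405,-358),(523,-360)]
for b in B: p=topface(c,b,30)
goto(p[0],p[1],75,p[2])
"
```

```text
t 27.35 pos [ 514.2 -218.3  195.9] xax 156.74 zax [ 0.  0. -1.] F [-0.5  0.8  0.4] gap 87.0
centre 407.4 -347.6 LxW 50.5 10.9 yaw -22.8 pix [377.   6.] zmed 29.2
centre 521.5 -359.1 LxW 50.6 26.4 yaw -23.8 pix [236.  57.] zmed 29.3
t 27.4 pos [ 514.3 -218.2  195.9] xax 156.77 zax [ 0.  0. -1.] F [0.1 0.8 0. ] gap 87.0
move [-0.2488 -0.5067  0.4836] turn 0.0048
```

View pics/w16.png

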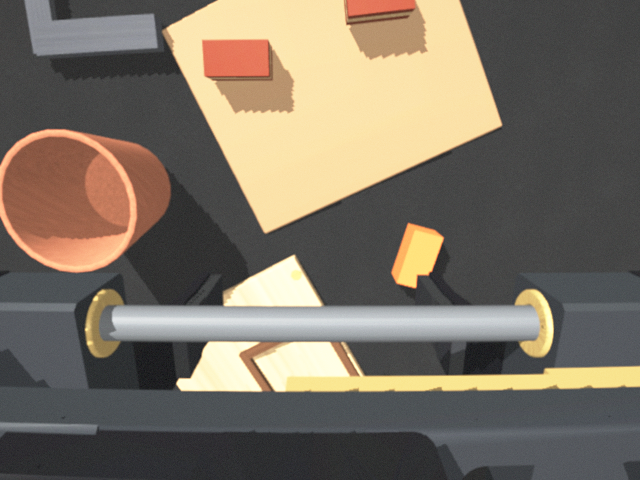

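Call:
{"op": "jog_arm", "data": {
  "moves": [
    [-0.1, -0.2, 0, 0.005, 1],
    [-0.2, -0.4, 0.1, 0.005, 1],
    [-0.229, -0.507, 0.25, 0.005, 1],
    [-0.229, -0.507, 0.42, 0.005, 1],
    [-0.229, -0.507, 0.48, 0.005, 1],
    [-0.229, -0.507, 0.48, 0.005, 1],
    [-0.229, -0.507, 0.48, 0.005, 1]
  ]
}}

```text
time: 28.28
position: [517.9, -358.3, 78.1]
tcp_rot: [0.207, 0.978, -0.001, 0.002]
force: [-0.1, 0.6, -0.2]
finger_gap: 87.1
```

```bash
python3 -c "
from pl import *
goto(521.5,-359.1,25,-23.8);c=grab('wrist','w17.png')"
```

```text
t 28.27 pos [ 517.9 -358.3   78.1] xax 156.16 zax [ 0.003 -0.002 -1.   ] F [-0.1  0.6 -0.2] gap 87.1
move [-0.0138  0.0031  0.2125] turn -0.0003
```

View pics/w17.png

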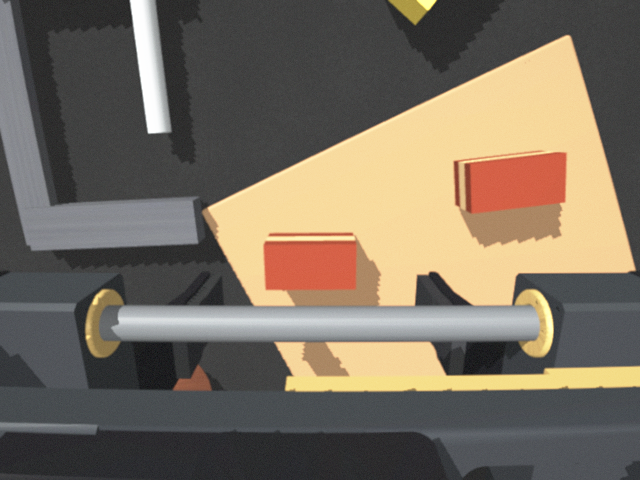

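```bash
python3 -c "
from pl import *
c=grab('wrist')
P=bydepth(c,[(195,205),(195,238),(100,215),(100,240),(150,100)]); print(P.round())
o,R=st(); print(((P-o['position'])@R).round())"
```

```text
[[ 569. -415.   13.]
 [ 577. -398.   16.]
 [ 621. -432.   15.]
 [ 629. -419.   16.]
 [ 563. -474.   16.]]
t 28.38 pos [ 517.6 -358.4   78.2] xax 156.12 zax [ 0.004 -0.002 -1.   ] F [ 0.3 -0.4 -0. ] gap 87.1
[[ -70.  -31.   66.]
 [ -70.  -12.   62.]
 [-124.  -26.   63.]
 [-126.  -11.   63.]
 [ -88.  -87.   62.]]
```

Call:
{"op": "jog_arm", "data": {
  "moves": [
    [0, 0.003, 0.1, 0, 1],
    [0, 0.003, 0.19, 0, 1],
    [0, 0.003, 0.21, 0, 1],
    [0, 0.003, 0.21, 0, 0.8],
    [0, 0.003, 0.21, 0, 0.4],
    [0, 0.003, 0.21, 0, 0.2],
    [0, 0.003, 0.21, 0, 0],
    [0, 0.003, 0.21, 0, -0.3]
  ]
}}

```text
time: 29.38
position: [516.8, -357.8, 23.9]
tcp_rot: [0.207, 0.978, -0.0, 0.0]
force: [-0.5, -0.3, 1.6]
finger_gap: 49.7
```

Call:
{"op": "jog_arm", "data": {
  "moves": [
    [0, 0, 0, 0, -0.4],
    [0, 0, 0, 0, -0.4],
    [0, 0, -0.1, 0, -0.4],
    [0, 0, -0.3, 0, -0.4],
    [0, 0, -0.5, 0, -0.4],
    [0, 0, -0.5, 0, -0.4],
    [0, 0, -0.5, 0, -0.4]
  ]
}}

```text
time: 30.25
position: [515.8, -357.3, 147.8]
tcp_rot: [0.208, 0.978, 0.0, -0.001]
force: [-0.3, 0.7, -1.7]
finger_gap: 50.0
```

```bash
python3 -c "
from pl import *
gotoj(-28,28,120)"
```

```text
t 30.25 pos [ 515.8 -357.3  147.8] xax 156.03 zax [-0.001  0.001 -1.   ] F [-0.3  0.7 -1.7] gap 50.0
move [0.3168 1.4501 0.1128] turn -0.2406
```

Call:
{"op": "jog_arm", "data": {
  "moves": [
    [0.05, 0.15, -0.05, -0.05, -0.4],
    [0.1, 0.35, -0.05, -0.12, -0.4],
    [0.15, 0.55, -0.05, -0.19, -0.4],
    [0.2, 0.75, -0.05, -0.24, -0.4],
    [0.25, 0.95, 0, -0.241, -0.4],
    [0.25, 1, 0, -0.241, -0.4],
    [0.25, 1, 0, -0.241, -0.4]
  ]
}}

```text
time: 31.12
position: [560.5, -103.5, 147.3]
tcp_rot: [-0.044, 0.999, -0.0, -0.001]
force: [-0.2, -0.3, -0.1]
finger_gap: 49.8
```

```bash
python3 -c "
from pl import *
gotoj(-28,28,65)"
```

```text
t 31.12 pos [ 560.5 -103.5  147.3] xax -174.94 zax [-0.003 -0.    -1.   ] F [-0.2 -0.3 -0.1] gap 49.8
move [-0.1598  0.4262  0.3287] turn 0.0014
```

Call:
{"op": "jog_arm", "data": {
  "moves": [
    [-0.08, 0.15, 0, 0.001, -0.4],
    [-0.157, 0.35, 0.05, 0.001, -0.4],
    [-0.157, 0.422, 0.2, 0.001, -0.4],
    [-0.157, 0.422, 0.32, 0.001, -0.4],
    [-0.157, 0.422, 0.325, 0.001, -0.4],
    [-0.157, 0.422, 0.325, 0.001, -0.4],
    [-0.157, 0.422, 0.325, 0.001, -0.4]
  ]
}}

```text
time: 32.0
position: [591.8, 4.0, 68.9]
tcp_rot: [-0.042, 0.999, 0.0, 0.001]
force: [-0.6, 0.6, 0.0]
finger_gap: 49.8
```

```bash
python3 -c "
from pl import *
gotoj(-28,28,34.5);print(wj(observe()['position']));grab('wrist','w18.png')"
```

```text
t 32.0 pos [591.8   4.   68.9] xax -175.19 zax [ 0.003  0.001 -1.   ] F [-0.6  0.6  0. ] gap 49.8
move [0.0041 0.0089 0.1375] turn -0.0008
[-27.07183351  25.75571118]
```

View pics/w18.png

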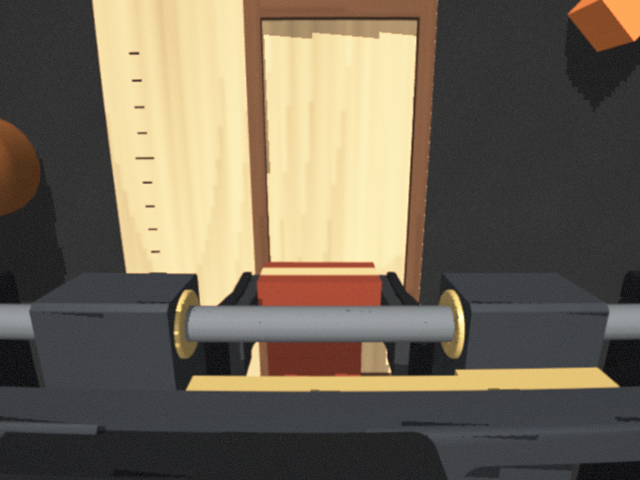

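Call:
{"op": "jog_arm", "data": {
  "moves": [
    [0, 0.004, 0.06, 0, -0.4],
    [0, 0.004, 0.12, 0, -0.4],
    [0, 0.004, 0.13, 0, -0.4],
    [0, 0.004, 0.13, 0, -0.4],
    [0, 0.004, 0.13, 0, -0.4]
  ]
}}

```text
time: 32.67
position: [591.0, 5.7, 35.1]
tcp_rot: [-0.043, 0.999, 0.0, 0.0]
force: [-0.3, -0.4, 0.4]
finger_gap: 49.5
```

```bash
python3 -c "
from pl import *
gotoj(-28,33,33);print(wj(observe()['position']))"
```

```text
t 32.67 pos [591.    5.7  35.1] xax -175.13 zax [ 0.001  0.    -1.   ] F [-0.3 -0.4  0.4] gap 49.5
move [0.0011 0.022  0.0082] turn -0.0002
[-27.71937701  27.49584626]
```

Call:
{"op": "jog_arm", "data": {
  "moves": [
    [0, 0.008, 0.008, 0, -0.4],
    [0, 0.016, 0.008, 0, -0.4],
    [0, 0.022, 0.008, 0, -0.4],
    [0, 0.028, 0.008, 0, -0.4],
    [0, 0.034, 0.008, 0, -0.4],
    [0, 0.034, 0.008, 0, -0.4]
  ]
}}

```text
time: 33.42
position: [590.2, 10.5, 33.5]
tcp_rot: [-0.043, 0.999, -0.002, -0.0]
force: [2.9, -14.7, 1.6]
finger_gap: 49.6
```

```bash
python3 -c "
from pl import *
st();print(wj(observe()['position']))"
```

```text
t 33.42 pos [590.2  10.5  33.5] xax -175.13 zax [-0.001 -0.004 -1.   ] F [  2.9 -14.7   1.6] gap 49.6
[-28.09611033  32.36245405]
```

Call:
{"op": "jog_arm", "data": {
  "moves": [
    [-0.008, -0.012, 0, 0, -0.4],
    [-0.016, -0.012, 0, 0, -0.4],
    [-0.022, -0.012, 0, 0, -0.4],
    [-0.027, -0.012, 0, 0, -0.4],
    [-0.027, -0.012, 0, 0, -0.4]
  ]
}}

```text
time: 34.05
position: [594.4, 10.6, 32.1]
tcp_rot: [-0.042, 0.999, -0.001, -0.003]
force: [-3.6, -5.9, 1.7]
finger_gap: 49.7
```

```bash
python3 -c "
from pl import *
st();print(wj(observe()['position']))"
```

```text
t 34.05 pos [594.4  10.6  32.1] xax -175.13 zax [-0.006 -0.002 -1.   ] F [-3.6 -5.9  1.7] gap 49.7
[-23.98751784  32.05475673]
```

Call:
{"op": "jog_arm", "data": {
  "moves": [
    [0.008, -0.003, 0.002, 0, -0.4],
    [0.008, -0.003, 0.002, 0, -0.4],
    [0.008, -0.003, 0.002, 0, 0.2],
    [0.008, -0.003, 0.002, 0, 0.4],
    [0.008, -0.003, 0.002, 0, 0.4],
    [0.008, -0.003, -0.1, 0, 0.6],
    [0.008, -0.003, -0.3, 0, 1],
    [0.008, -0.003, -0.4, 0, 1]
  ]
}}

```text
time: 35.05
position: [596.9, 11.4, 136.0]
tcp_rot: [-0.043, 0.999, 0.001, 0.003]
force: [0.2, 0.5, 0.1]
finger_gap: 81.6
```

```bash
python3 -c "
from pl import *
goto(420,-200,190,-17);c=grab('wrist','w19.png');s=grab('scene','s19.png')
p=topface(s,(405,-358),30)
for g in ((-24,59),):
    p=topface(c,jw(*g),38,70)
    if p: print(wj(p))"
```

```text
t 35.05 pos [596.9  11.4 136. ] xax -175.1 zax [ 0.006  0.001 -1.   ] F [0.2 0.5 0.1] gap 81.6
move [ 0.7759 -0.782  -0.2212] turn 0.1825
centre 405.4 -358.9 LxW 53.5 26.0 yaw -15.3 pix [149. 334.] zmed 29.8
centre 592.3 26.8 LxW 59.2 49.9 yaw -85.0 pix [324. 262.] zmed 37.3
[-24.63215016  48.43398569]
```

View pics/w19.png

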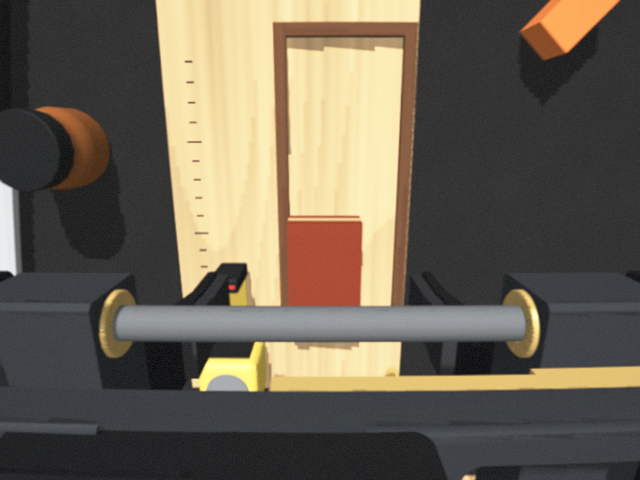

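View pics/s19.png

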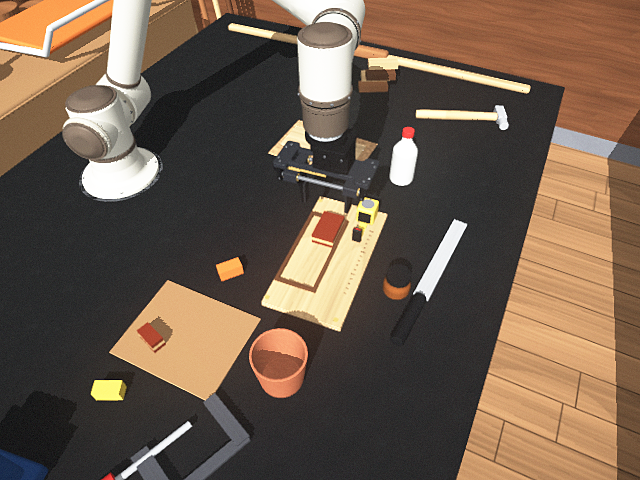

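Call:
{"op": "jog_arm", "data": {
  "moves": [
    [0.15, -0.15, -0.1, 0, 1],
    [0.3, -0.3, -0.2, 0.07, 1],
    [0.45, -0.45, -0.2, 0.14, 1],
    [0.6, -0.6, -0.2, 0.1825, 1],
    [0.75, -0.75, -0.2, 0.1825, 1],
    [0.77, -0.9, -0.2, 0.1825, 1],
    [0.77, -1, -0.2, 0.1825, 1],
    [0.77, -1, -0.2, 0.1825, 1]
  ]
}}

```text
time: 36.15
position: [424.2, -255.6, 181.8]
tcp_rot: [0.15, 0.989, 0.0, -0.0]
force: [-0.4, 0.2, -0.8]
finger_gap: 87.1
```

```bash
python3 -c "
from pl import *
c=grab('wrist','w20.png')
p=topface(c,(405,-358),30)
goto(p[0],p[1],75,p[2])
"
```

```text
centre 404.4 -357.8 LxW 48.8 25.9 yaw -17.2 pix [302.  87.] zmed 29.3
t 36.2 pos [ 424.  -254.8  181.8] xax 162.86 zax [-0.001  0.001 -1.   ] F [ 0.3  0.2 -0.1] gap 87.1
move [-0.0469 -0.4172  0.427 ] turn 0.0002
```

Call:
{"op": "jog_arm", "data": {
  "moves": [
    [-0.02, -0.2, 0.05, 0, 1],
    [-0.047, -0.417, 0.15, 0, 1],
    [-0.047, -0.417, 0.35, 0, 1],
    [-0.047, -0.417, 0.427, 0, 1],
    [-0.047, -0.417, 0.427, 0, 1],
    [-0.047, -0.417, 0.427, 0, 1]
  ]
}}

```text
time: 36.95
position: [406.1, -357.5, 77.0]
tcp_rot: [0.147, 0.989, -0.0, 0.001]
force: [1.0, -0.5, 1.2]
finger_gap: 87.0
```

```bash
python3 -c "
from pl import *
goto(404.4,-357.8,25,-17.2);c=grab('wrist','w21.png')"
```

```text
t 36.95 pos [ 406.1 -357.5   77. ] xax 163.04 zax [ 0.001 -0.001 -1.   ] F [ 1.  -0.5  1.2] gap 87.0
move [ 0.0066 -0.0029  0.2079] turn 0.002
```

View pics/w21.png

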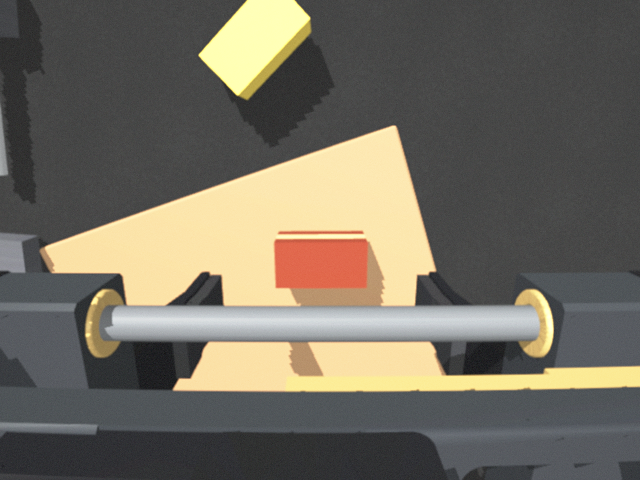

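Call:
{"op": "jog_arm", "data": {
  "moves": [
    [0.004, -0.002, 0.1, 0, 1],
    [0.004, -0.002, 0.18, 0, 1],
    [0.004, -0.002, 0.203, 0, 1],
    [0.004, -0.002, 0.203, 0, 0.8],
    [0.004, -0.002, 0.203, 0, 0.4],
    [0.004, -0.002, 0.203, 0, 0.2],
    [0.004, -0.002, 0.203, 0, 0],
    [0.004, -0.002, 0.203, 0, -0.3]
  ]
}}

```text
time: 38.0
position: [404.1, -358.1, 25.6]
tcp_rot: [0.148, 0.989, -0.0, 0.0]
force: [0.4, 0.6, 1.4]
finger_gap: 49.7
```

Call:
{"op": "jog_arm", "data": {
  "moves": [
    [0, 0, 0, 0, -0.4],
    [0, 0, 0, 0, -0.4],
    [0, 0, -0.1, 0, -0.4],
    [0, 0, -0.3, 0, -0.4],
    [0, 0, -0.5, 0, -0.4],
    [0, 0, -0.5, 0, -0.4],
    [0, 0, -0.5, 0, -0.4]
  ]
}}

```text
time: 38.88
position: [403.3, -357.5, 149.6]
tcp_rot: [0.148, 0.989, 0.0, -0.0]
force: [-0.1, -0.1, -0.6]
finger_gap: 49.7
```

```bash
python3 -c "
from pl import *
gotoj(-28,2,130)"
```

```text
t 38.88 pos [ 403.3 -357.5  149.6] xax 162.93 zax [-0.001  0.001 -1.   ] F [-0.1 -0.1 -0.6] gap 49.7
move [-0.3284  1.5141  0.0793] turn -0.1831
```

Call:
{"op": "jog_arm", "data": {
  "moves": [
    [-0.03, 0.15, -0.05, -0.05, -0.4],
    [-0.07, 0.35, -0.05, -0.12, -0.4],
    [-0.12, 0.55, -0.05, -0.183, -0.4],
    [-0.16, 0.75, -0.05, -0.183, -0.4],
    [-0.2, 0.95, 0, -0.183, -0.4],
    [-0.22, 1, 0, -0.183, -0.4],
    [-0.22, 1, 0, -0.183, -0.4]
  ]
}}

```text
time: 39.75
position: [529.4, -134.7, 148.9]
tcp_rot: [-0.044, 0.999, -0.0, -0.002]
force: [0.7, -0.0, -0.5]
finger_gap: 49.9
```

```bash
python3 -c "
from pl import *
gotoj(-28,2,65)"
```

```text
t 39.75 pos [ 529.4 -134.7  148.9] xax -175.01 zax [-0.003 -0.    -1.   ] F [ 0.7 -0.  -0.5] gap 49.9
move [-0.294   0.4361  0.3348] turn 0.0008
```

Call:
{"op": "jog_arm", "data": {
  "moves": [
    [-0.1, 0.15, 0, 0.001, -0.4],
    [-0.2, 0.3, 0.05, 0.001, -0.4],
    [-0.288, 0.432, 0.15, 0.001, -0.4],
    [-0.288, 0.432, 0.3, 0.001, -0.4],
    [-0.288, 0.432, 0.325, 0.001, -0.4],
    [-0.288, 0.432, 0.325, 0.001, -0.4],
    [-0.288, 0.432, 0.325, 0.001, -0.4]
  ]
}}

```text
time: 40.62
position: [593.2, -22.1, 70.8]
tcp_rot: [-0.041, 0.999, 0.0, 0.002]
force: [0.6, -0.4, -1.3]
finger_gap: 49.6
```

Call:
{"op": "jog_arm", "data": {
  "moves": [
    [0, 0, 0.05, 0, -0.4],
    [0, 0, 0.11, 0, -0.4],
    [0, 0, 0.122, 0, -0.4],
    [0, 0, 0.122, 0, -0.4]
  ]
}}

```text
time: 41.12
position: [592.0, -21.3, 37.9]
tcp_rot: [-0.042, 0.999, -0.0, -0.001]
force: [0.6, 0.5, 0.3]
finger_gap: 49.4
```

```bash
python3 -c "
from pl import *
gotoj(-28,7,34);print(wj(observe()['position']))"
```

```text
t 41.12 pos [592.  -21.3  37.9] xax -175.19 zax [-0.001 -0.    -1.   ] F [0.6 0.5 0.3] gap 49.4
move [-0.004   0.026   0.0157] turn -0.0007
[-29.0042927    0.49516241]
```

Call:
{"op": "jog_arm", "data": {
  "moves": [
    [0, 0, 0.012, 0, -0.4],
    [0, 0.01, 0.012, 0, -0.4],
    [0, 0.018, 0.012, 0, -0.4],
    [0, 0.024, 0.012, 0, -0.4],
    [0, 0.03, 0.012, 0, -0.4],
    [0, 0.036, 0.012, 0, -0.4],
    [0, 0.036, 0.012, 0, -0.4]
  ]
}}

```text
time: 42.0
position: [591.8, -15.1, 36.3]
tcp_rot: [-0.042, 0.999, -0.002, -0.0]
force: [2.5, -11.6, 0.4]
finger_gap: 49.8
```

```bash
python3 -c "
from pl import *
st();print(wj(observe()['position']))"
```

```text
t 42.0 pos [591.8 -15.1  36.3] xax -175.17 zax [-0.    -0.003 -1.   ] F [  2.5 -11.6   0.4] gap 49.8
[-28.73020447   6.72930201]
```

Call:
{"op": "jog_arm", "data": {
  "moves": [
    [-0.008, -0.01, 0.006, 0, -0.4],
    [-0.016, -0.01, 0.006, 0, -0.4],
    [-0.024, -0.01, 0.006, 0, -0.4],
    [-0.029, -0.01, 0.006, 0, -0.4],
    [-0.029, -0.01, 0.006, 0, -0.4]
  ]
}}

```text
time: 42.62
position: [596.6, -14.9, 33.7]
tcp_rot: [-0.042, 0.999, -0.001, -0.003]
force: [-5.0, -4.2, 3.3]
finger_gap: 49.4
```

```bash
python3 -c "
from pl import *
st();print(wj(observe()['position']))"
```

```text
t 42.62 pos [596.6 -14.9  33.7] xax -175.19 zax [-0.006 -0.002 -1.   ] F [-5.  -4.2  3.3] gap 49.4
[-23.93095891   6.51102128]
```

Call:
{"op": "jog_arm", "data": {
  "moves": [
    [0.009, -0.003, 0.001, 0, -0.4],
    [0.009, -0.003, 0.001, 0, -0.4],
    [0.009, -0.003, 0.001, 0, 0.2],
    [0.009, -0.003, 0.001, 0, 0.4],
    [0.009, -0.003, 0.001, 0, 0.4],
    [0.009, -0.003, -0.1, 0, 0.6],
    [0.009, 0.2, -0.3, 0, 1],
    [0.009, 0.3, -0.6, 0, 1]
  ]
}}

```text
time: 43.62
position: [590.6, 53.0, 161.5]
tcp_rot: [-0.042, 0.999, -0.0, -0.001]
force: [1.2, 0.3, -0.1]
finger_gap: 81.4
```

Call:
{"op": "jog_arm", "data": {
  "moves": [
    [0, 0.15, -0.1, 0, 1],
    [0, 0.15, -0.1, 0, 1],
    [0, 0.15, -0.1, 0, 1]
  ]
}}

```text
time: 44.0
position: [587.4, 88.8, 185.4]
tcp_rot: [-0.042, 0.999, 0.0, -0.001]
force: [-0.0, 0.7, 0.1]
finger_gap: 86.6
```

```bash
python3 -c "
from pl import *
st();
for n in('wrist','scene','side'):
    c=grab(n,n+'22.png')
    p=topface(c,jw(-24,46),38,75)
    if p: print(wj(p))
    for ce,s,m in blobs(redmask(c['img']),40):
        P=cloud(c,m); print(n,ce.round(),s[4],np.median(P,0).round())
    if n=='wrist':
        print('tab',[ (onplane(c,[ce],50)[0].round(1)) for ce,s,m in blobs(redmask(c['img']),8) if s[4]<300])
"
```

```text
t 44.0 pos [587.4  88.8 185.4] xax -175.2 zax [-0.001 -0.    -1.   ] F [-0.   0.7  0.1] gap 86.6
centre 592.4 24.2 LxW 102.9 50.1 yaw -85.2 pix [318. 137.] zmed 37.3
[-24.76623871  45.82951721]
wrist [318. 138.] 9322 [593.  22.  37.]
wrist [227. 161.] 90 [658.  44.  50.]
tab [array([657.5,  44.4,  50. ])]
centre 592.5 24.0 LxW 109.8 52.2 yaw -84.9 pix [326. 230.] zmed 39.3
[-24.69736144  45.60969195]
scene [408. 132.] 126 [673. 292. 150.]
scene [326. 231.] 816 [593.  18.  39.]
scene [109. 477.] 62 [ 510. -590.   30.]
centre 593.1 27.2 LxW 105.7 49.8 yaw -84.8 pix [306. 282.] zmed 36.2
[-23.85891512  48.7222251 ]
side [350. 153.] 54 [ 514. -590.   17.]
side [307. 299.] 61 [586.  74.  35.]
side [228. 353.] 414 [673. 301. 148.]
```

View pics/wrist22.png

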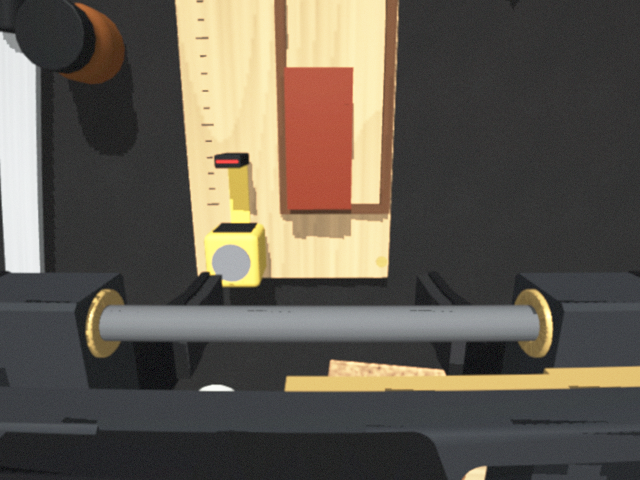

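View pics/scene22.png

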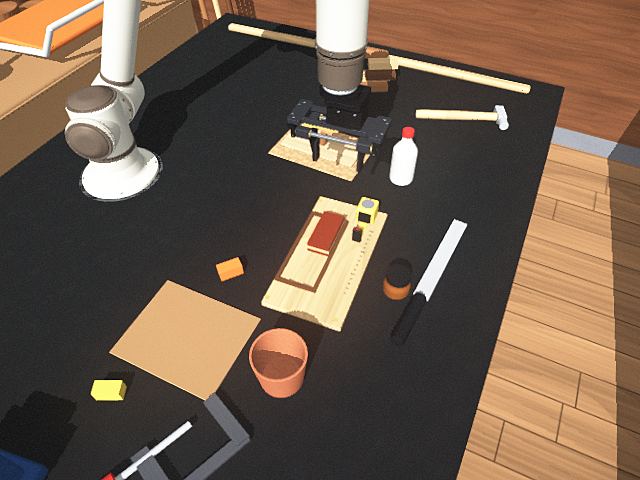

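View pics/side22.png

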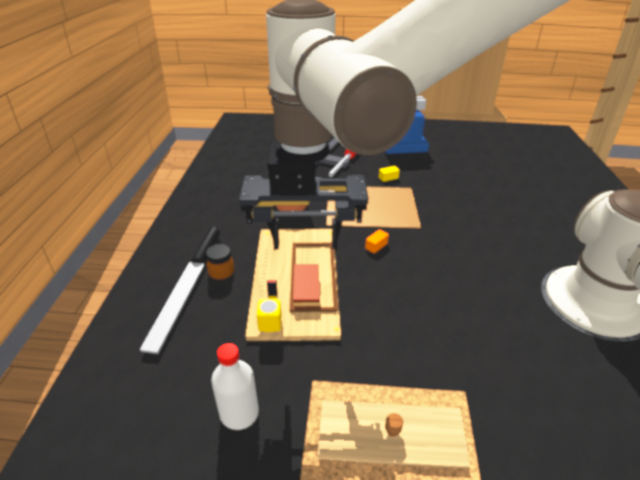

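```bash
python3 -c "
from pl import *
p=jw(43,60); print(p); goto(p[0],p[1],100,94.9); print(observe()['q'].round(2))"
```

```text
[658.70783235  44.12364547]
t 44.15 pos [587.5  87.9 184.8] xax -175.27 zax [-0.003 -0.001 -1.   ] F [-0.6 -0.5  0.5] gap 86.8
move [-0.2705 -0.1978  0.3385] turn 0.7486
[ 0.42  0.37 -0.14 -0.   -1.06 -0.34]
```

Call:
{"op": "jog_arm", "data": {
  "moves": [
    [-0.1, -0.1, 0, 0.08, 0.6],
    [-0.2, -0.19, 0, 0.16, 0.2],
    [-0.27, -0.197, 0, 0.24, 0],
    [-0.27, -0.197, 0, 0.32, 0],
    [-0.27, -0.197, 0, 0.4, 0],
    [-0.27, -0.197, 0, 0.48, 0],
    [-0.27, -0.197, 0, 0.56, 0],
    [-0.27, -0.197, 0, 0.64, 0]
  ]
}}

```text
time: 45.15
position: [659.1, 44.4, 184.8]
tcp_rot: [0.591, 0.807, -0.001, -0.001]
force: [-0.2, 0.4, 0.3]
finger_gap: 43.7
```

Call:
{"op": "jog_arm", "data": {
  "moves": [
    [0, 0, 0, 0.08, 0],
    [0, 0, 0.1, 0.109, 0],
    [0, 0, 0.25, 0.109, 0],
    [0, 0, 0.25, 0.109, 0],
    [0, 0, 0.25, 0.109, 0]
  ]
}}

```text
time: 45.78
position: [660.2, 45.0, 124.5]
tcp_rot: [0.676, 0.737, 0.0, 0.001]
force: [0.0, 0.1, -0.1]
finger_gap: 43.7
```

```bash
python3 -c "
from pl import *
p=jw(43,60); goto(p[0],p[1],36,94.9); print(wj(observe()['position'])); c=grab('wrist','w23.png'); print(proj(c,[[*p,50]]))
"
```

```text
t 45.77 pos [660.2  45.  124.5] xax 94.91 zax [ 0.001 -0.001 -1.   ] F [ 0.   0.1 -0.1] gap 43.7
move [-0.0028 -0.0067  0.3539] turn 0.0001
[44.59138773 60.74888865]
[[316.29707529 251.56678923]]
```

View pics/w23.png

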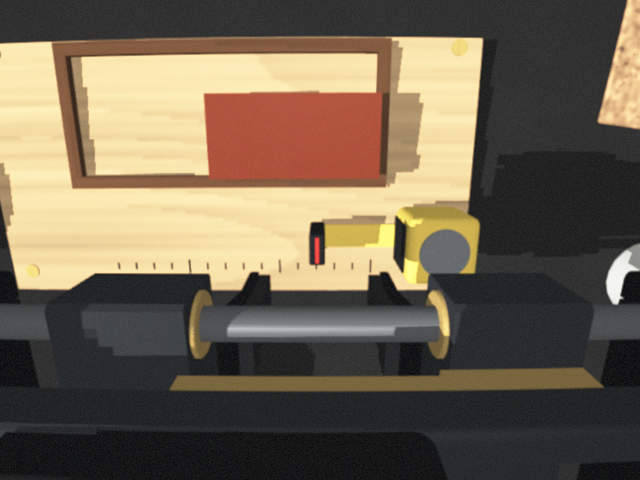

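Call:
{"op": "jog_arm", "data": {
  "moves": [
    [0, -0.004, 0.1, 0, 0],
    [0, -0.004, 0.25, 0, 0],
    [0, -0.004, 0.34, 0, 0],
    [0, -0.004, 0.348, 0, 0],
    [0, -0.004, 0.348, 0, -0.3],
    [0, -0.004, 0.348, 0, -0.6],
    [0, -0.004, 0.348, 0, -1],
    [0, -0.004, 0.348, 0, -1]
  ],
  "grip_force": 30
}}

```text
time: 46.82
position: [658.8, 44.6, 37.5]
tcp_rot: [0.676, 0.737, -0.0, 0.001]
force: [3.3, -14.1, -2.4]
finger_gap: 11.6
```

Call:
{"op": "jog_arm", "data": {
  "moves": [
    [0, 0, 0, 0, -1],
    [0, 0, 0, 0, -1]
  ]
}}

```text
time: 47.08
position: [658.9, 43.6, 37.5]
tcp_rot: [0.676, 0.737, -0.001, 0.001]
force: [0.2, -6.8, 0.7]
finger_gap: 9.9
```

```bash
python3 -c "
from pl import *
p=jw(43,-6); goto(p[0],p[1],36,94.9); print(wj(observe()['position']))
"
```

```text
t 47.08 pos [658.9  43.6  37.5] xax 94.92 zax [ 0.001 -0.002 -1.   ] F [ 0.2 -6.8  0.7] gap 9.9
move [-0.262  -0.0007  0.0066] turn 0.0002
[43.14477515 59.50500626]
```

Call:
{"op": "jog_arm", "data": {
  "moves": [
    [-0.03, 0, 0, 0, -1],
    [-0.08, 0, 0, 0, -1],
    [-0.13, 0, 0, 0, -1],
    [-0.18, 0, 0, 0, -1],
    [-0.22, 0, 0, 0, -1],
    [-0.25, 0, 0, 0, -1],
    [-0.262, 0, 0, 0, -1],
    [-0.262, 0, 0, 0, -1]
  ]
}}

```text
time: 48.08
position: [664.5, -20.3, 37.5]
tcp_rot: [0.676, 0.737, 0.001, 0.0]
force: [-1.8, 3.7, 5.5]
finger_gap: 9.8
```

```bash
python3 -c "
from pl import *
st();print(wj(observe()['position']))
s=grab('scene','s24.png');d=grab('side','d24.png');c=grab('wrist','w24.png')
"
```

```text
t 48.08 pos [664.5 -20.3  37.5] xax 94.9 zax [ 0.001  0.    -1.   ] F [-1.8  3.7  5.5] gap 9.8
[43.23929088 -4.68722715]
```

View pics/w24.png

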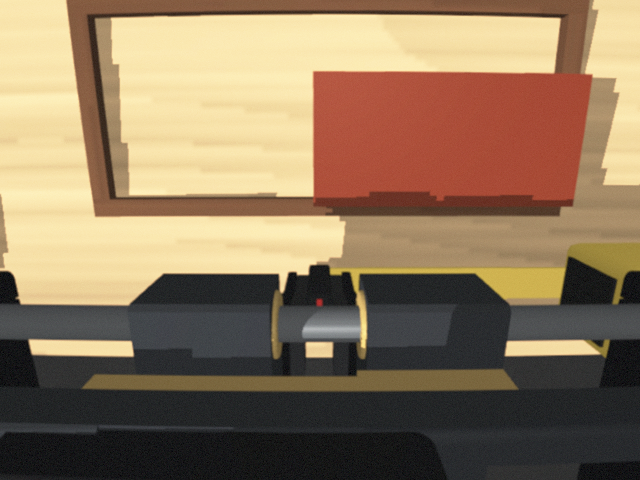

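View pics/s24.png

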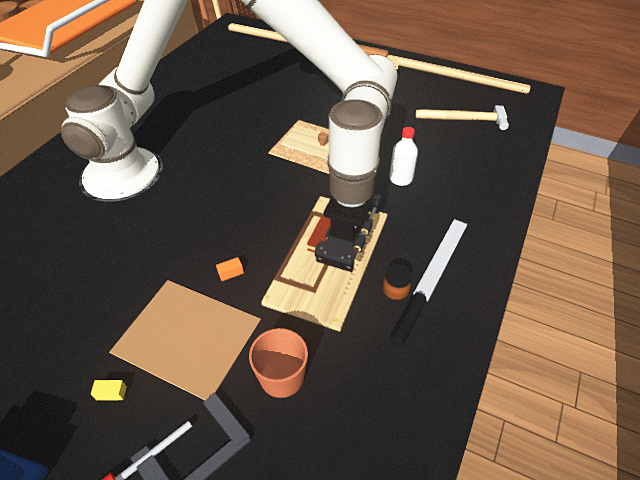

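```bash
python3 -c "
from pl import *
c=grab('wrist')
m=redmask(c['img'])
for ce,s,mm in blobs(m,3): print(ce.round(1),s[4])
print([wj(p) for p in onplane(c,[(314,80),(314,130),(314,190)],38)],[wj(p) for p in onplane(c,[(319,302)],50)])
print(wj(observe()['position']))
"
```

```text
[447.3 138.3] 35704
[319.1 301.9] 46
[array([-46.51885983,  -5.35288329]), array([-28.85462997,  -5.40670208]), array([-6.31068653, -5.47893437])] [array([35.33339238, -3.55321796])]
[43.26349358 -4.41408624]
```

Call:
{"op": "jog_arm", "data": {
  "moves": [
    [-0.005, 0, 0, 0, -1],
    [-0.005, 0, 0, 0, -1],
    [-0.005, 0, 0, 0, -1],
    [-0.005, 0, 0, 0, -1],
    [-0.005, 0, 0, 0, -1],
    [-0.005, 0, 0, 0, -1],
    [-0.005, 0, 0, 0, -1],
    [-0.005, 0, 0, 0, -1]
  ]
}}

```text
time: 49.28
position: [664.6, -21.3, 37.5]
tcp_rot: [0.676, 0.737, 0.001, 0.0]
force: [-1.9, 3.6, 5.7]
finger_gap: 9.9
```

```bash
python3 -c "
from pl import *
c=grab('wrist')
for ce,s,mm in blobs(redmask(c['img']),3):
  print(ce.round(1),s[4])
  if s[4]<300: print(wj(onplane(c,[ce],50)[0]))
  else:
    v,u=np.nonzero(mm); P=np.array([wj(p) for p in onplane(c,np.c_[u,v][::20],38)]); print(np.percentile(P,[.5,99.5],axis=0).round(1))
st();print(wj(observe()['position']))
"
```

```text
[450.2 138.3] 35672
[[-49.2  -5.1]
 [ -0.5  96.6]]
[319. 302.] 45
[35.32926448 -4.7621942 ]
t 49.33 pos [664.6 -21.2  37.5] xax 94.93 zax [ 0.001  0.    -1.   ] F [-1.5  3.8  5.5] gap 9.8
[43.25761208 -5.61397011]
```

Call:
{"op": "jog_arm", "data": {
  "moves": [
    [0, 0, 0, 0, -1],
    [0, 0, 0, 0, -1],
    [0, 0, 0, 0, -1],
    [0, 0, 0, 0, -1],
    [0, 0, 0, 0, -1]
  ]
}}

```text
time: 49.95
position: [664.6, -21.3, 37.5]
tcp_rot: [0.676, 0.737, 0.001, 0.0]
force: [-1.9, 2.7, 5.0]
finger_gap: 9.9
```

Call:
{"op": "jog_arm", "data": {
  "moves": [
    [0.03, 0, 0, 0, -1],
    [0.08, 0, 0, 0, -1],
    [0.13, 0, 0, 0, -1],
    [0.18, 0, 0, 0, -1],
    [0.22, 0, 0, 0, -1],
    [0.25, 0, 0, 0, -1],
    [0.26, 0, 0, 0, -1],
    [0.26, 0, 0, 0, -1]
  ]
}}

```text
time: 50.95
position: [658.9, 43.4, 37.5]
tcp_rot: [0.676, 0.737, 0.0, 0.0]
force: [-1.5, 3.0, 5.3]
finger_gap: 9.6
```

Call:
{"op": "jog_arm", "data": {
  "moves": [
    [0, 0, 0, 0, -0.6],
    [0, 0, 0, 0, -0.2],
    [0, 0, 0, 0, -0.1],
    [0, 0, 0, 0, -0.1],
    [0, 0, -0.1, 0, -0.1],
    [0, 0, -0.3, 0, -0.1],
    [0, 0, -0.5, 0, 0],
    [0, 0, -0.7, 0, 0]
  ]
}}

```text
time: 51.95
position: [658.3, 43.6, 213.3]
tcp_rot: [0.676, 0.737, -0.0, 0.0]
force: [1.6, -0.7, 0.6]
finger_gap: 42.8
```

Call:
{"op": "jog_arm", "data": {
  "moves": [
    [0, 0.1, -0.2, 0, 0],
    [0, 0.1, -0.2, 0, 0],
    [0, 0.1, -0.2, 0, 0]
  ]
}}

```text
time: 52.32
position: [682.9, 45.9, 260.8]
tcp_rot: [0.676, 0.737, -0.0, -0.001]
force: [-0.1, -0.5, 0.1]
finger_gap: 43.2
```

```bash
python3 -c "
from pl import *
st()
for n in('wrist','scene','side'):
    c=grab(n,n+'25.png')
    p=topface(c,jw(-24,46),38,75)
    if p: print(wj(p))
    print('tab',[ (wj(onplane(c,[ce],50)[0]).round(1)) for ce,s,m in blobs(redmask(c['img']),4) if s[4]<150])
"
```

```text
t 52.33 pos [682.9  45.9 260.8] xax 94.91 zax [-0.002  0.    -1.   ] F [-0.1 -0.5  0.1] gap 43.2
centre 592.2 24.4 LxW 103.6 48.8 yaw -85.2 pix [303. 110.] zmed 37.3
[-24.93600368  46.06513211]
tab [array([41.7, 60.2])]
centre 592.4 24.0 LxW 109.8 52.1 yaw -84.7 pix [326. 230.] zmed 39.3
[-24.74143688  45.59790692]
tab [array([ 57.6, 442.3]), array([42. , 61.5]), array([-13.3, -31.1]), array([  15.9, -271.2]), array([  25.5, -270.8]), array([-148.4, -561.2])]
centre 593.1 27.2 LxW 105.7 49.7 yaw -84.8 pix [306. 282.] zmed 36.3
[-23.84366375  48.72220021]
tab [array([-26.3, 111.4])]
```

View pics/wrist25.png

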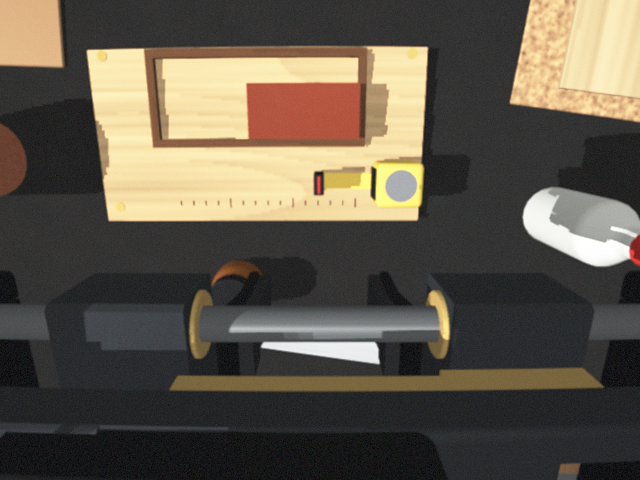

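View pics/side25.png

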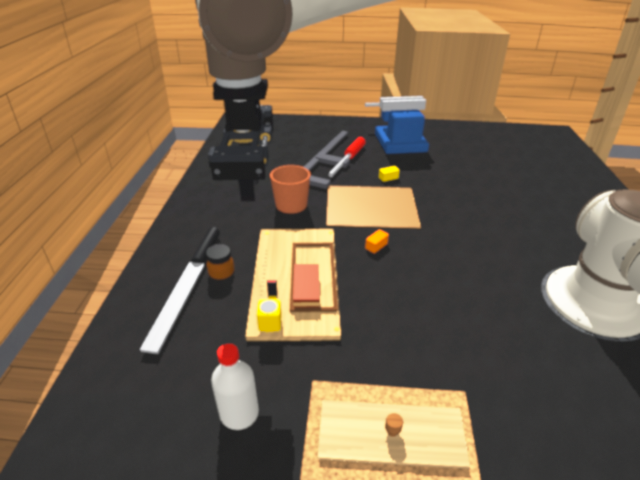

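The row is closed at 103.6 mm and the tape tab is back at y = 60. The lid lies on the pad and the arm is clear, so I'm handing in.

```bash
python3 -c "
from rig import sign_off
print(sign_off())"
```

```text
the job is handed in; nothing more can be done
None
```

The job is handed in at about 52 s; the sign-off gives no verdict.

**What I did**
- I lifted the lid off by its knob, turned it a quarter turn so it fits the pad, and laid it on the cork.
- Only four blanks were present. I gripped each one end to end and pressed it against the stop (or its neighbour) and then the fence until I felt contact.
- I pulled the tape tab until the red line was level with the open end of the row and held it there for more than a second. I then eased the tab back almost to its rest position in the grip and released it, rather than letting it go at full stretch.

**Last checks**
- **Row:** it measured 103.6 mm long against the 104 mm it should be. Its direction is 0.1° off the fence, and its centre is at x ≈ -24.9, y ≈ 46.1 mm on the board, where -24 and 46 are expected.
- **Tape:** while held, the red line was within about 1 mm of the row's end. Afterwards the tab read y ≈ 60.2 mm, which is its rest position.
- **Lid and other things:** by eye in the pictures, the lid lies flat and roughly centred on the pad. The pot, glue bottle, wax jar and look-alikes appear unmoved.

**What disagreed:** the side camera placed the row about 3 mm further towards the stop than the other two views. I trusted those two views and the contact forces. While placing the first blank I pressed it down too hard, so it slid about 2 mm in the grip. I corrected this before letting it go.

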